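# Hang two overlapping roof tiles on their battens

### The arm

A 7-joint arm with a two-finger parallel gripper is mounted at the origin on a cart in front of the work surface, level with it; the furniture and walls round the work are solid. World frame = base frame: x ahead of the robot, y to its left, z up, the work surface at z = 0. Lengths are in m, angles in rad, forces in N, time in s.
With the tool pointing down it reaches from about 0.425 to 0.8 m from the base axis. Payload 8.3 kg.
Tool frame: the origin (TCP) lies between the finger pads; the fingertips stand 8 mm ahead of it and the grasp point (between the pads) lies 11 mm behind it; z points along the fingers, x is the direction in which the jaws open and shut, and the axes are right-handed (so a half turn about z gives the same grasp; the last joint's range is limited). The gripper opens to 85 mm and grips with 20 to 120 N. Pads are 22 mm wide; open, the fingers measure 114 mm over their backs; the gripper's body (76 mm by 85 mm) begins 54 mm behind the grasp point. The pads swing forward as they close: fully open they stand 13 mm farther back than shut.
Start: joints at [-1.401, 0.383, 0.016, 1.37, -0.006, 1.388, -0.046], TCP at [0.144, 0.608, 0.239] pointing down, gripper open.
Joint ranges: [-2.95, 2.95], [-0.25, 2.06], [-1.52, 1.56], [0.18, 2.33], [-1.44, 4.58], [0.02, 2.06], [-3.01, 3.01]. Speed limits (rad/s): [2.39, 2.39, 3.01, 3.01, 3.14, 3.14, 3.14].

### API

Orientations are given as a unit quaternion [x, y, z, w].
In Python, from workcell import env gives the robot as it stands. The module is installed in compiled form; this text tells all that it offers.
- The arm moves only by the tool apply_moves, never from a script. Its arguments are lists of equal length, an entry for each row: "slide": the shift along the world's x, y, z normalised to -1 to 1, where 1 is 600 mm, a list of three; "roll": the turn about the world's z normalised to -1 to 1, where 1 is pi rad. A call has 1 to 8 rows; each row shifts and turns the commanded pose from where the row before left it; what a row does not reach is not made up. A row lasts 1/10 s, in which the tool goes at most 50 mm and 8.59 degrees, less where a joint would pass 70% of its speed; a pose out of reach is approached as far as the arm can. A call with a number of a shift or a turn outside -1 to 1 is refused whole. A call with a gripper value outside its range is refused whole. "grip" is the opening, from 0 (shut) to 1 (fully open), set as the call begins (left out, the last holds). The fingers move at their own pace and stop on an object; the grip force is fixed at half the most. Time passes only in rows, so rows that do not move let the fingers close. It gives the time, the measured TCP pose, the force and the opening at its end, in the units of the state.
- env.get_state(): the state, without advancing time (a new reading comes with each control period).
- env.read_camera(name): name is "side" or "top"; returns (picture, depth): 400x640x3 uint8, red, green, blue; 400x640 float32, m along the optical axis (not along the pixel's ray), 0 where there is no reading.
- env.camera_model(name): a dict with "camera_matrix" (3x3 intrinsics, pixels), "dist_coeffs" ([k1, k2, p1, p2, k3] as OpenCV has them; the pictures are not rectified), "rvec" (rotation vector, rad) and "tvec" (3), from world to camera coordinates, as OpenCV has them. Camera axes: x right, y down, z forward; pixel columns grow to the right and rows downward; lengths in m; the calibration is good to about 2 mm. A picture is of the moment at which its call begins. camera_model takes no time and is no camera call.
- env.job_done(): hands the job in, once; it reports no verdict.
The state is a dict: "clock": time; "joint_pos": joint angles; "dq": joint speeds; "effort": joint torques, N m; "eef_pos": TCP position; "eef_rot": TCP orientation; "force": force on the tool from outside, world axes, zero at the start; "torque": the same for the moment, N m; "width": opening from 0.0 (shut) to 1.0 (fully open).
Only numpy, scipy, OpenCV 4.12 (cv2) and the standard library are available. Lean on these libraries where they do the work, as an engineer would, in place of code of your own. Each camera call takes 0.05 s, during which the arm holds its last target. There are 200 camera calls.

### The job

Finish the middle row of tiles on the little sloping roof: hang the red full tile on the middle batten, overlapping the fixed eave tile, then the shorter dark top tile on the top batten, overlapping the red one. Lay each tile a little high with its nibs just up-slope of its batten, then draw it down the slope until you feel the nibs stop against the batten and keep a firm pull on it for a moment, so that the batten sets the exposure; leave both tiles straight, lying flat on the tile below and in line with the eave tile, and leave the loose tools round it where they are.

Things in the scene. Friction and masses are not known exactly. Their poses are not given: they have to be found in the camera images.
- roof: fixed wooden lean-to roof on the bench, 150 mm wide (y), 260 mm deep (x). Origin at bench level under its middle; x level from the low eave (robot's side) to the back, y left along the eave, z up. Its plywood deck rises at 30 degrees towards +x, its low top edge at x = -125, z = 40 mm, its back top edge 190 mm high. A fixed red eave tile, centred on y = 0, covers the low end
- batten_1_edge (a point): middle (y = 0 of the roof) of the upper up-slope edge of the middle of three level wooden battens, 128 mm long, 20 wide, 14 high. Axes: x up the deck slope, y left, z square to the deck, outward. The batten lies on the -x side; its up-slope face is x = 0, its top z = 0, 14 mm above the deck. It does not give way. About 85 mm (+-5) up-slope of the lowest batten
- batten_2_edge (a point): the same point and axes of the top batten, about 85 mm (+-10) up-slope of the middle one
- full_tile: loose red clay tile, 129 mm long (x, +x to the head), 66 wide (y), plate 7 thick, about 0.14 kg. Origin: centre of the plate, mid-thickness; z out of the smooth upper face. Under the head two nibs at y = +-20 mm, 14 wide, 6 deep, from x = 50.5 (flat tail-side face) to 60.5 mm; under the tail a drip bar 6 deep from x = -63.5 to -55.5 mm. Starts flat on these, plate 6 mm above the bench
- top_tile: loose dark grey-brown top tile, about 0.12 kg, the same as the full tile but 105 mm long: nibs from x = 38.5 to 48.5 mm, drip bar from x = -51.5 to -43.5 mm. In place its tail overlaps the red tile's head by about 20 mm
- full_tile_nib (a point): point of the full tile midway between its nibs, in the plane of their tail-side faces, 3 mm under the plate (half the nib depth); axes as the tile. In place, either tile's plate rests on its batten's upper up-slope edge and its drip bar on the tile below, so it leans 0.153 rad tail-outward against the deck. Friction holds it: it does not slide down by itself
- top_tile_nib (a point): the same point of the top tile
- sanding_block: wooden sanding block, 61x106x29 mm, loose bystander on the bench
- tape_measure: yellow tape measure, 33x76x67 mm, loose bystander on the bench
- masking_roll: blue roll of masking tape, 74x74x24 mm, loose bystander on the bench
- pencil: yellow pencil, 8x180x7 mm, loose bystander on the bench
There are look-alikes about, which are no part of the job. Leave any orange look-alike of the top_tile alone.

How it is judged:
By the outcome, as a careful person would: the job done as asked, in the order asked, and still so for the second after the job is handed in, with the robot touching nothing.
It also fails if it takes over 64 s, if anything falls off the work surface, if the arm or the gripper's body presses on something with over 40 N, if the wrist force passes 120 N, or if a joint passes its speed limit or range.

## Working session

There is one attempt and no reset: what is moved stays moved. The work goes in short steps, Python scripts to look and compute and a tool call to move; the robot and the scene stay as the last step left them, time stands still between calls to the robot, and variables do not carry over. Pictures are saved under pics/ and viewed, on a budget of 10 in all, crops included, one or two more only if the job needs it, and the job is handed in when it is done.

Besides the shell and the picture viewer there is one more tool, called after "Request:" as a command line: name --pt "numbers of a row" for each row, then --argument value for the rest. apply_moves: Moves the arm, as the interface text tells. Scaled input: -1 to 1 covers 600 mm each way for a shift and pi rad each way for a turn. Its arguments: {"type":"object","properties":{"slide":{"type":"array"},"roll":{"type":"array"},"grip":{"type":"number"}},"required":["slide","roll"]}

```bash
mkdir -p pics
cat > h.py <<'E'
import numpy as np, cv2
from workcell import env
def cam(n):
    m=env.camera_model(n); return np.array(m["camera_matrix"],float),np.array(m["dist_coeffs"],float),cv2.Rodrigues(np.array(m["rvec"],float))[0],np.array(m["tvec"],float).ravel()
def cloud(n,dep):
    K,d,R,t=cam(n); h,w=dep.shape
    u,v=np.meshgrid(np.arange(w),np.arange(h))
    p=cv2.undistortPoints(np.stack([u,v],-1).reshape(-1,1,2).astype(np.float64),K,d).reshape(h,w,2)
    P=np.dstack([p*dep[...,None],dep])
    W=(P-t)@R; W[dep==0]=np.nan
    return W
def proj(n,X):
    K,d,R,t=cam(n); return cv2.projectPoints(np.array(X,float).reshape(-1,1,3),R,t,K,d)[0].reshape(-1,2)
E
python3 - <<'E'
from h import *
for n in("top","side"):
    im,de=env.read_camera(n); np.savez(n+"0.npz",im=im,de=de); cv2.imwrite(f"pics/{n}0.png",im[...,::-1])
    K,d,R,t=cam(n); print(n,K.diagonal(),-R.T@t,R[2])
s=env.get_state(); print(s)
E
```

```text
top [499.17319601 499.17319601   1.        ] [-0.49608968 -0.4247063   1.66395855] [ 0.54687424  0.12543481 -0.82776487]
side [406.46647238 406.46647238   1.        ] [ 0.01265039 -1.66983703  1.10492994] [ 0.27137034  0.7964524  -0.54039033]
{'clock': 0.1, 'joint_pos': array([-1.4009144 ,  0.38420174,  0.01638547,  1.37101538, -0.00632807,
        1.38820515, -0.0465116 ]), 'dq': array([ 0.00074027, -0.00220133, -0.00018411, -0.00165627, -0.00081102,
       -0.00099578, -0.00021551]), 'effort': array([ 3.41590472e-03, -6.29130292e+01,  8.47834479e-01, -3.72758996e+01,
        1.68558152e-02,  1.03576426e-02, -3.19264393e-05]), 'eef_pos': array([0.14403842, 0.60773589, 0.23836447]), 'eef_rot': array([ 7.84425941e-01,  6.20221856e-01, -6.97575627e-04,  5.53689051e-04]), 'force': array([-0.5904651 ,  0.35373128, -0.42344177]), 'torque': array([-0.02818857, -0.05900977, -0.03521299]), 'width': 1.0059413978543716}
```

View pics/top0.png

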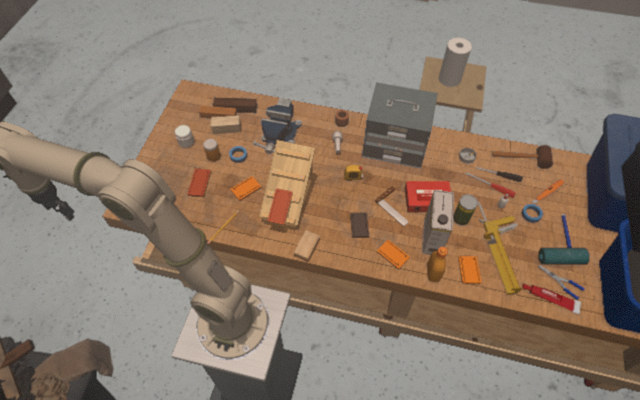

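View pics/side0.png

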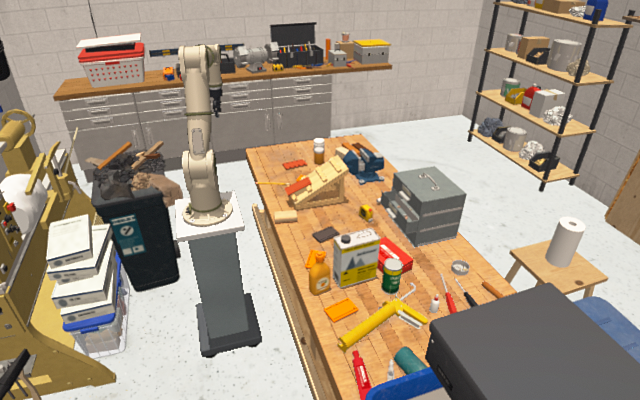

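The top view shows the red tile at (199,182), the dark tile at (360,225), the roof around (290,185), and three orange look-alikes at (247,188), (393,255) and (470,270). Next I'll enlarge a crop and get metric values.

Run:
```python
from h import *
z=np.load("top0.npz");im,de=z["im"],z["de"];W=cloud("top",de);np.save("W.npy",W)
for u,v in [(199,182),(360,225),(247,188),(280,207),(275,222),(290,185),(300,150),(307,246),(352,172),(238,154),(228,226),(210,150),(393,255)]:
    print((u,v),W[v,u].round(3),im[v,u])
a=cv2.resize(im[130:265,175:385],None,fx=3.8,fy=3.8,interpolation=cv2.INTER_CUBIC)
cv2.imwrite("pics/crop1.png",a[...,::-1]); 
# segment tiles
hsv=cv2.cvtColor(im,cv2.COLOR_RGB2HSV)
for nm,(u0,v0,u1,v1) in dict(red=(185,165,215,200),dark=(345,208,374,242)).items():
    sub=im[v0:v1,u0:u1].astype(int); w=W[v0:v1,u0:u1]
    ref=im[(v0+v1)//2,(u0+u1)//2].astype(int)
    m=(np.abs(sub-ref).sum(-1)<70)
    p=w[m]; c,s,al=cv2.minAreaRect(p[:,:2].astype(np.float32)*1000)
    print(nm,m.sum(),c,s,al,np.nanmedian(p[:,2]))
m=(W[...,2]>0.03)&(W[...,0]>.3)
b=np.nanmedian(W[220:235,330:345,2]);print("bench z",b)
```

```text
(199, 182) [0.515 0.326 0.008] [167  82  58]
(360, 225) [ 0.475 -0.344  0.01 ] [87 71 59]
(247, 188) [0.531 0.128 0.013] [213 118  48]
(280, 207) [ 0.432 -0.044  0.089] [175  83  57]
(275, 222) [ 0.378 -0.039  0.067] [159  81  60]
(290, 185) [ 0.523 -0.057  0.11 ] [196 157 110]
(300, 150) [ 0.643 -0.066  0.18 ] [203 161 114]
(307, 246) [ 0.332 -0.173  0.023] [202 159 120]
(352, 172) [ 0.683 -0.267  0.052] [94 70 37]
(238, 154) [0.695 0.225 0.   ] [164 120  82]
(228, 226) [0.35  0.143 0.008] [156 112  76]
(210, 150) [0.629 0.309 0.082] [104  87  77]
(393, 255) [ 0.379 -0.487  0.011] [211 114  43]
red 697 (514.5023803710938, 325.7741394042969) (192.235107421875, 85.00447845458984) 39.28752517700195 0.010035128636363732
dark 459 (480.83343505859375, -335.0596008300781) (121.60649871826172, 64.95234680175781) 22.35030746459961 0.011632244676101772
bench z -0.0006728776084545698
```

View pics/crop1.png

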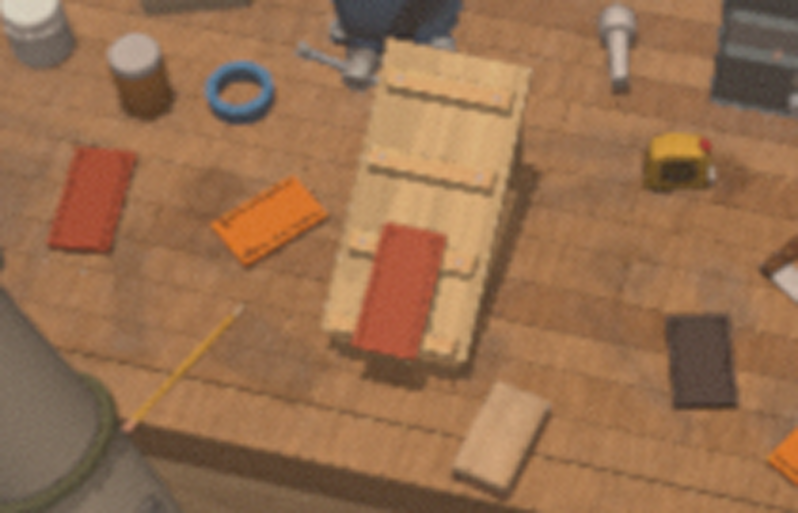

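The enlarged crop shows the red tile at crop (92,198), the dark top tile at (700,360), and the roof with its eave tile at (400,290). Both loose tiles match the description in colour and shape. The orange ones at (268,222) and (790,455) are the look-alikes. I still need to know which end of each tile is the head, so I'll average some frames and enlarge.

Run:
```python
from h import *
fr=[];ds=[]
for i in range(10):
    im,de=env.read_camera("top"); fr.append(im.astype(float)); ds.append(de)
A=np.mean(fr,0); D=np.where(np.sum(np.array(ds)>0,0)>5,np.median(ds,0),0).astype(np.float32)
sf=[];sd=[]
for i in range(6):
    im,de=env.read_camera("side"); sf.append(im.astype(float)); sd.append(de)
S=np.mean(sf,0);SD=np.median(sd,0).astype(np.float32)
np.savez("avg.npz",A=A,D=D,S=S,SD=SD)
print("depth std",np.std(np.array(ds)[:,225,335:340],0))
r=proj("side",[[.515,.326,.01],[.478,-.34,.01]]).round().astype(int);print(r)
def crop(I,u,v,h=20): 
    c=np.clip((I[v-h:v+h,u-h:u+h]-20)*1.5,0,255).astype(np.uint8); return cv2.resize(c,(390,290) if 0 else (390,295),interpolation=cv2.INTER_CUBIC)
out=np.vstack([np.hstack([crop(A,199,182),crop(A,360,225)]),np.hstack([crop(S,*r[0]),crop(S,*r[1])])])
cv2.imwrite("pics/tiles.png",out[...,::-1])
```

```text
depth std [0.00277663 0.00456968 0.00499762 0.00427005 0.576561  ]
[[294 164]
 [325 233]]
```

View pics/tiles.png

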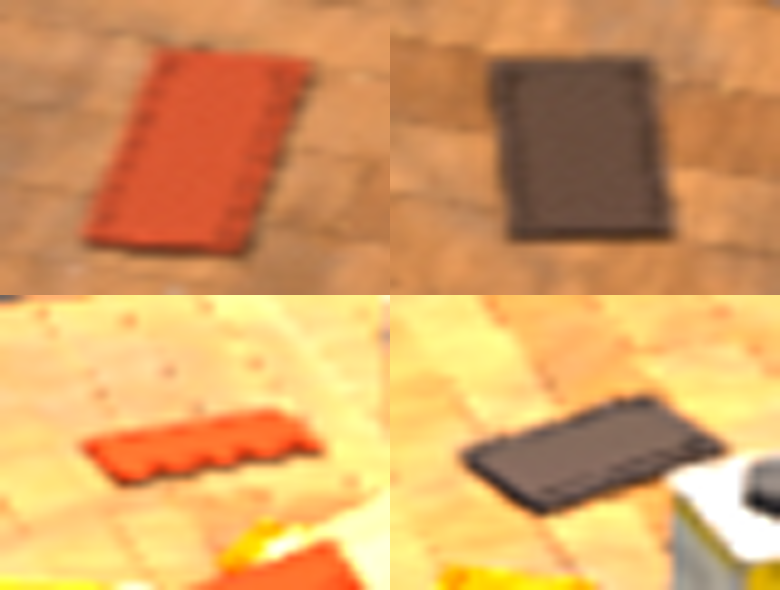

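```bash
cat > fit.py <<'E'
from h import *
from scipy.optimize import minimize
def box(L,Wd,z0,z1): return np.array([[sx*L/2,sy*Wd/2,z] for sx in(-1,1) for sy in(-1,1) for z in(z0,z1)])
def soft(I,fg,bg):
    d=np.array(fg,float)-bg; return np.clip(((I-bg)@d)/(d@d),0,1)
def fit(n,P,win,verts,x0,S=8):
    """verts(params)->world pts; win u0,v0,u1,v1; fit silhouette"""
    u0,v0,u1,v1=win
    def cost(x):
        q=(proj(n,verts(x))-[u0-.5,v0-.5])*S-.5
        m=np.zeros(((v1-v0)*S,(u1-u0)*S),np.uint8)
        cv2.fillConvexPoly(m,cv2.convexHull(np.round(q*16).astype(np.int32)),255,shift=4)
        r=cv2.resize(m,(u1-u0,v1-v0),interpolation=cv2.INTER_AREA)/255.
        return ((cv2.GaussianBlur(r,(0,0),.5)-P[v0:v1,u0:u1])**2).sum()
    best=None
    for k in range(3):
        r=minimize(cost,x0 if best is None else best.x,method="Nelder-Mead",options=dict(initial_simplex=None if 0 else np.vstack([x0 if best is None else best.x]+[(x0 if best is None else best.x)+e for e in np.diag([.01,.01,.1][:len(x0)])]),xatol=1e-5,fatol=1e-4))
        if best is None or r.fun<best.fun: best=r
    return best
def flat(L,z0=0.0,z1=.013):
    B=box(L,.066,z0,z1)
    def v(x):
        c,s=np.cos(x[2]),np.sin(x[2]); return B@np.array([[c,s,0],[-s,c,0],[0,0,1]])+[x[0],x[1],0]
    return v
E
python3 - <<'E'
from fit import *
z=np.load("avg.npz");A,D=z["A"],z["D"]
print("col",A[182,199],A[170,220],A[225,360],A[225,335])
for nm,L,c,win,x0 in(("red",.129,(199,182),(183,162,216,203),[.515,.326,0.]),("dark",.105,(360,225),(343,207,377,244),[.478,-.34,0.])):
    v0,u0=c[1],c[0]
    w=win; bgp=np.concatenate([A[w[1]:w[3],w[0]:w[0]+3].reshape(-1,3),A[w[1]:w[3],w[2]-3:w[2]].reshape(-1,3)])
    P=soft(A,A[v0-4:v0+4,u0-3:u0+3].mean((0,1)),np.median(bgp,0))
    r=fit("top",P,win,flat(L),np.array(x0)); print(nm,r.x,r.fun,"R",np.hypot(*r.x[:2]))
W=cloud("top",D);np.save("W.npy",W)
# deck plane
m=np.isfinite(W[...,2]); m[:140]=0;m[230:]=0;m[:,:262]=0;m[:,318:]=0
p=W[m]; p=p[(p[:,2]>.045)]
hs=A[m][W[m][:,2]>.045]; wood=(hs[:,1]>120); p=p[wood]
pl=None
for k in range(12):
    q=p if k==0 else p[np.abs(res)<(.004 if k>4 else .012)]
    G=np.c_[q[:,:2],np.ones(len(q))]; pl=np.linalg.lstsq(G,q[:,2],rcond=None)[0]
    res=(p[:,2]-np.c_[p[:,:2],np.ones(len(p))]@pl)*np.cos(np.pi/6)
    if k<11: res=res+ (0.003 if k<4 else 0)
print("plane",pl,"slope deg",np.degrees(np.arctan(np.hypot(*pl[:2]))),"yaw",np.arctan2(pl[1],pl[0]),len(p),len(q))
E
```

```text
col [165.6  78.   53.2] [172.1 124.4  84.8] [91.7 73.1 61.4] [165.4 118.3  80.6]
red [0.5153482  0.32620704 0.14674635] 12.636873874272439 R 0.6099137625704023
dark [ 0.47766585 -0.34030738  0.28099545] 13.312144976925609 R 0.5864927719198205
plane [ 0.57613493 -0.00634935 -0.19136663] slope deg 29.94925225367526 yaw -0.011020144879475039 2351 1746
```

Run:
```python
from fit import *
z=np.load("avg.npz");A,D=z["A"],z["D"];W=np.load("W.npy")
t30=np.tan(np.pi/6)
m=np.isfinite(W[...,2]); m[:135]=0;m[232:]=0;m[:,:258]=0;m[:,320:]=0
m&=(W[...,2]>.03)
p=W[m]; col=A[m]; red=(col[:,1]<100)&(col[:,0]>130)
# yaw candidates from plane; roof frame from eave tile silhouette
P=soft(A,A[203:210,278:284].mean((0,1)),A[195,265:268].mean(0) if 0 else np.array([203,161,114.]))
P=((A[...,0]-A[...,1])-45)/( (A[...,0]-A[...,1])[203:210,278:284].mean()-45); P=np.clip(P,0,1)
print("rg red",(A[...,0]-A[...,1])[203:210,278:284].mean(),"wood",(A[...,0]-A[...,1])[165:180,285:300].mean(),"bench",(A[...,0]-A[...,1])[228:235,270:285].mean())
B=box(.129,.066,-.0035,.0035); pit=np.radians(30)-.153
Ry=np.array([[np.cos(pit),0,-np.sin(pit)],[0,1,0],[np.sin(pit),0,np.cos(pit)]])
pr=W[m][red]; pr=pr[(pr[:,2]>.04)]
print("eave pts",len(pr),pr.mean(0)); G=np.c_[pr[:,:2],np.ones(len(pr))]; c=np.linalg.lstsq(G,pr[:,2],rcond=None)[0]; print("eave plane",c,np.degrees(np.arctan(np.hypot(*c[:2]))),np.arctan2(c[1],c[0]))
zc=lambda x,y:(c@[x,y,1])-.0035/np.cos(pit)
def v(x):
    a,s=np.cos(x[2]),np.sin(x[2]); Rz=np.array([[a,-s,0],[s,a,0],[0,0,1]])
    return B@(Rz@Ry).T+[x[0],x[1],zc(x[0],x[1])]
r=fit("top",P,(262,182,300,232),v,np.array([pr[:,0].mean(),pr[:,1].mean(),0.])); print("eave",r.x,r.fun,zc(*r.x[:2]))
for yaw in (r.x[2],-.011):
    X=np.array([np.cos(yaw),np.sin(yaw)]);Y=np.array([-X[1],X[0]])
    q=p[~red&(col[:,1]>110)]; u=q[:,:2]@X; w=q[:,:2]@Y
    y0=r.x[:2]@Y
    k=np.abs(w-y0)<.055; h=(q[k,2]-t30*u[k])*np.cos(np.pi/6)   # normal height
    s=u[k]*np.cos(np.pi/6)+q[k,2]*np.sin(np.pi/6)  # slope coord
    b=np.round(s/.004).astype(int)
    base=np.median(h); print("yaw",yaw,"y0",y0,"edges of w",np.percentile(w,[1,99]),"u",np.percentile(u,[.5,99.5]))
    print([(round(i*.004,3),round((np.median(h[b==i])-base)*1000,1)) for i in range(b.min(),b.max()+1) if (b==i).sum()>5])
    print("base",base,"roof x0", -(base/np.cos(np.pi/6)-.11217)/t30)
```

```text
rg red 89.59761904761906 wood 42.806666666666665 bench 38.69904761904762
eave pts 569 [ 0.43341928 -0.04359999  0.09142828]
eave plane [ 0.35281518  0.05056898 -0.05928381] 19.617123879283728 0.14236036728635307
eave [ 0.43690265 -0.04050179 -0.01297774] 22.296400942781354 0.08905901997348543
yaw -0.012977737487572511 y0 -0.034828530279030816 edges of w [-0.11006261  0.09842976] u [0.39849902 0.70127562]
[(0.372, np.float64(0.8)), (0.376, np.float64(18.1)), (0.38, np.float64(20.0)), (0.384, np.float64(18.3)), (0.388, np.float64(15.4)), (0.392, np.float64(-1.2)), (0.396, np.float64(-1.7)), (0.4, np.float64(-1.6)), (0.404, np.float64(-0.5)), (0.408, np.float64(-1.2)), (0.412, np.float64(-0.7)), (0.416, np.float64(-0.0)), (0.42, np.float64(-0.9)), (0.424, np.float64(-0.2)), (0.428, np.float64(-0.8)), (0.432, np.float64(-0.2)), (0.436, np.float64(-0.4)), (0.44, np.float64(-1.1)), (0.444, np.float64(-1.1)), (0.448, np.float64(-1.8)), (0.452, np.float64(0.1)), (0.456, np.float64(12.6)), (0.46, np.float64(12.6)), (0.464, np.float64(14.5)), (0.468, np.float64(12.9)), (0.472, np.float64(13.0)
[... 2813 characters left out ...]
0.6)), (0.576, np.float64(-0.8)), (0.58, np.float64(-1.1)), (0.584, np.float64(-1.2)), (0.588, np.float64(-1.1)), (0.592, np.float64(-0.6)), (0.596, np.float64(-1.2)), (0.6, np.float64(-1.0)), (0.604, np.float64(-1.8)), (0.608, np.float64(-0.5)), (0.612, np.float64(-0.7)), (0.616, np.float64(-1.8)), (0.62, np.float64(12.1)), (0.624, np.float64(12.6)), (0.628, np.float64(13.8)), (0.632, np.float64(13.1)), (0.636, np.float64(12.9)), (0.64, np.float64(12.0)), (0.644, np.float64(-1.1)), (0.648, np.float64(-1.0)), (0.652, np.float64(-0.4)), (0.656, np.float64(-1.5)), (0.66, np.float64(-0.8)), (0.664, np.float64(-1.3)), (0.668, np.float64(-1.9))]
base -0.1654170964001748 roof x0 0.5251183318853506
```

Request:
apply_moves --pt "0.062 -0.047 -0.02" --pt "0.062 -0.047 -0.02" --pt "0.062 -0.047 -0.02" --pt "0.062 -0.047 -0.02" --pt "0.062 -0.047 -0.02" --pt "0.062 -0.047 -0.02" --pt "0.062 -0.047 -0.02" --pt "0.062 -0.047 -0.02" --roll '[0.03, 0.03, 0.03, 0.031, 0, 0, 0, 0]' --grip 1

```text
clock: 1.7
eef_pos: [0.4431, 0.3813, 0.1431]
eef_rot: [0.653, 0.757, 0.0, -0.0]
force: [0.6, 0.1, 0.9]
width: 0.999
```

Run:
```python
from fit import *
z=np.load("avg.npz");A=z["A"]
rg=A[...,0]-A[...,1]; P=np.clip((rg-43)/(89.6-43),0,1)
B=box(.129,.066,-.0035,.0035); pit=np.radians(30)-.153
Ry=np.array([[np.cos(pit),0,-np.sin(pit)],[0,1,0],[np.sin(pit),0,np.cos(pit)]])
def mk(yaw=None):
  def v(x):
    yw=x[2] if yaw is None else yaw
    a,s=np.cos(yw),np.sin(yw); Rz=np.array([[a,-s,0],[s,a,0],[0,0,1]])
    u=x[0]*a+x[1]*s
    return B@(Rz@Ry).T+[x[0],x[1],.0903+(u-.4383)*np.tan(pit)]
  return v
for yaw in(None,-.012):
    r=fit("top",P,(262,182,300,232),mk(yaw),np.array([.437,-.041,-.012][:3 if yaw is None else 2]));y=yaw if yaw is not None else r.x[2]
    print(r.x,r.fun,"y0",-np.sin(y)*r.x[0]+np.cos(y)*r.x[1])
# deck lateral: height mask side edges, from residual to plane, u in mid deck
W=np.load("W.npy");yaw=-.012
u=W[...,0]*np.cos(yaw)+W[...,1]*np.sin(yaw); w=-W[...,0]*np.sin(yaw)+W[...,1]*np.cos(yaw)
h=(W[...,2]-np.tan(np.pi/6)*u)*np.cos(np.pi/6)+.1661
k=(np.abs(h)<.01)&(u>.42)&(u<.62)&(np.abs(w)<.2)&(W[...,2]>.06); 
for lo in np.arange(.42,.62,.04):
    kk=k&(u>lo)&(u<lo+.04); print(lo,np.percentile(w[kk],[.5,2,98,99.5]).round(4))
```

```text
[ 0.43659121 -0.04089867 -0.01776034] 20.74602102066934 y0 -0.033138618174356045
[ 0.43684391 -0.04069541] 21.066530264276018 y0 -0.03545048237458232
0.42 [-0.1117 -0.1104  0.0365  0.0373]
0.45999999999999996 [-0.1116 -0.1113  0.0366  0.0371]
0.49999999999999994 [-0.1115 -0.1106  0.035   0.0374]
0.5399999999999999 [-0.1114 -0.1111  0.0365  0.0378]
0.5799999999999998 [-0.111  -0.1096  0.0349  0.037 ]
```

Request:
apply_moves --pt "0.06 -0.046 -0.02" --pt "0.06 -0.046 -0.03" --pt "0 0 -0.07" --pt "0 0 -0.06" --pt "0 0 -0.015" --pt "0 0 0" --roll '[0, 0, 0, 0, 0, 0]'

```text
clock: 2.3
eef_pos: [0.5127, 0.327, 0.0251]
eef_rot: [0.653, 0.757, -0.002, -0.0]
force: [0.3, 0.3, -0.1]
width: 0.998
```

Run:
```python
from h import *
im,de=env.read_camera("top"); c=cv2.resize(im[140:225,150:280],None,fx=6,fy=6,interpolation=cv2.INTER_CUBIC); cv2.imwrite("pics/g1.png",c[...,::-1])
print(env.get_state()["eef_pos"],env.get_state()["force"])
```

```text
[0.51380534 0.32785522 0.02698964] [-0.08952679  0.06498004  0.63061233]
```

View pics/g1.png

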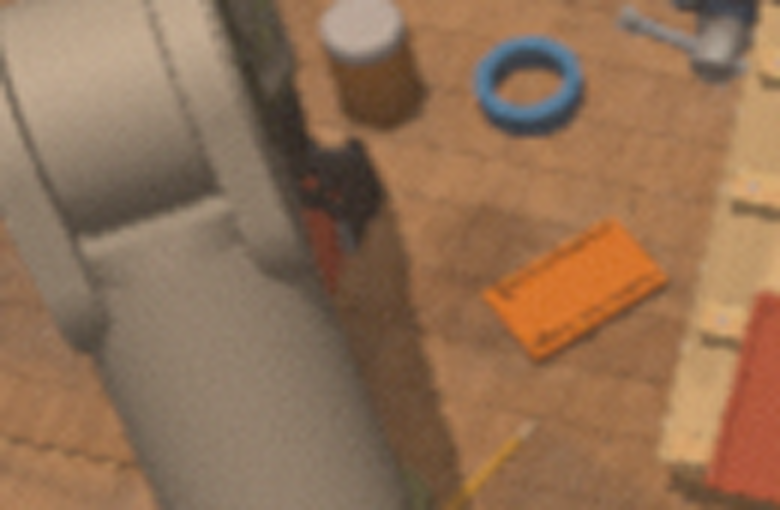

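Request:
apply_moves --pt "0.002 -0.002 -0.007" --pt "0 0 -0.007" --pt "0 0 -0.007" --pt "0 0 -0.007" --pt "0 0 0" --roll '[0, 0, 0, 0, 0]'

```text
clock: 2.85
eef_pos: [0.5146, 0.326, 0.0089]
eef_rot: [0.653, 0.757, -0.0, -0.0]
force: [-0.0, -0.5, -0.5]
width: 1.0
```

Request:
apply_moves --pt "0 0 -0.004" --pt "0 0 -0.003" --pt "0 0 0" --roll '[0, 0, 0]'

```text
clock: 3.15
eef_pos: [0.5148, 0.3261, 0.005]
eef_rot: [0.653, 0.757, -0.0, -0.0]
force: [0.6, -0.0, -0.6]
width: 1.001
```

Request:
apply_moves --pt "0 0 0" --pt "0 0 0" --pt "0 0 0" --pt "0 0 0" --pt "0 0 0" --pt "0 0 0" --roll '[0, 0, 0, 0, 0, 0]' --grip 0

```text
clock: 3.75
eef_pos: [0.5154, 0.3264, 0.006]
eef_rot: [0.653, 0.757, 0.0, 0.0]
force: [-0.9, 0.0, 5.8]
width: 0.752
```

Request:
apply_moves --pt "0 0 0.05" --pt "0 0 0.08" --pt "0 0 0.08" --pt "0 -0.03 0.07" --pt "0 -0.06 0.05" --pt "0 -0.076 0.04" --pt "0 -0.076 0.02" --pt "0 -0.076 0.01" --roll '[0, 0, 0, -0.01, -0.01, -0.01, -0.01, -0.0106]'

```text
clock: 4.55
eef_pos: [0.5151, 0.1351, 0.246]
eef_rot: [0.712, 0.703, 0.001, 0.0]
force: [1.0, -0.1, -1.9]
width: 0.746
```

Request:
apply_moves --pt "0.001 -0.076 0" --pt "0.002 -0.076 0" --pt "0.002 -0.06 0" --pt "0.002 -0.05 0" --pt "0.002 -0.03 0" --pt "0 0 0" --pt "0 0 0" --roll '[0, 0, 0, 0, 0, 0, 0]'

```text
clock: 5.25
eef_pos: [0.5201, -0.0383, 0.2443]
eef_rot: [0.711, 0.703, -0.0, -0.0]
force: [-0.0, 0.9, -1.1]
width: 0.751
```

Run:
```python
from h import *
s=env.get_state();print(s["eef_pos"],s["eef_rot"],s["force"],s["width"])
im,de=env.read_camera("top"); im2,_=env.read_camera("side")
q=proj("top",[s["eef_pos"]])[0].astype(int);q2=proj("side",[s["eef_pos"]])[0].astype(int);print(q,q2)
f=lambda I,q:cv2.resize(I[q[1]-30:q[1]+30,q[0]-30:q[0]+30],(400,400),interpolation=cv2.INTER_CUBIC)
cv2.imwrite("pics/h1.png",np.hstack([f(im,q),f(im2,q2)])[...,::-1])
```

```text
[ 0.52012645 -0.03829358  0.24426404] [ 7.11405859e-01  7.02781323e-01 -1.00092513e-04 -3.25934118e-04] [-1.80783120e-04  8.98714876e-01 -1.10218922e+00] 0.7509736248827389
[282 163] [313 154]
```

View pics/h1.png

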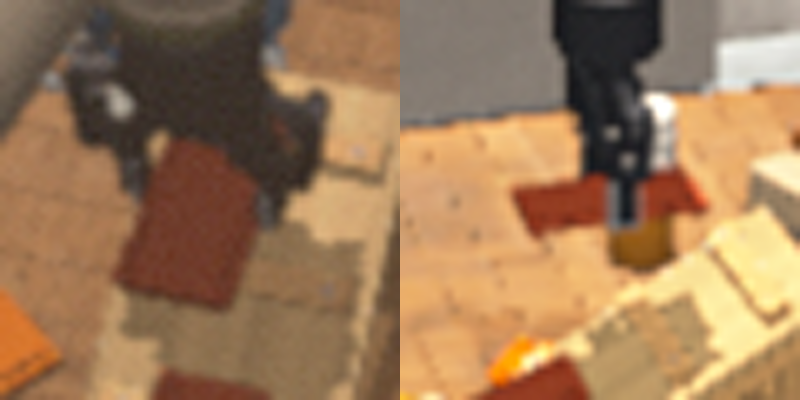

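The tile is held square and level above the roof. I'll test which end is the head by comparing silhouettes of both hypotheses, with drip bar or nibs at the near end.

```bash
cat > hyp.py <<'E'
import sys
from fit import *
def run(L,colorfun,S=8,N=10):
    s=env.get_state();p=s["eef_pos"];q=s["eef_rot"]; yaw=np.arctan2(2*q[0]*q[1],q[0]**2-q[1]**2)-np.pi/2
    n="side"; I=np.mean([env.read_camera(n)[0].astype(float) for _ in range(N)],0); np.save("held_side.npy",I)
    P=colorfun(I)
    def parts(sg):
        H=L/2; b=lambda x0,x1,y0,y1,z0,z1:np.array([[x,y,z] for x in(x0,x1) for y in(y0,y1) for z in(z0,z1)])
        B=[b(-H,H,-.033,.033,-.0035,.0035),b(-H+.001,-H+.009,-.033,.033,-.0095,-.0035)]+[b(H-.014,H-.004,y-.007,y+.007,-.0095,-.0035) for y in(-.02,.02)]
        return [x*[sg,1,1] for x in B]
    cc=proj(n,[p])[0]; u0,v0=(cc-[30,22]).astype(int); u1,v1=u0+60,v0+44
    def ren(x,sg):
        m=np.zeros(((v1-v0)*S,(u1-u0)*S),np.uint8); c,si=np.cos(yaw+x[3]),np.sin(yaw+x[3]);pi=x[4];Rz=np.array([[c,-si,0],[si,c,0],[0,0,1]])@np.array([[np.cos(pi),0,-np.sin(pi)],[0,1,0],[np.sin(pi),0,np.cos(pi)]])
        for B in parts(sg):
            k=(proj(n,B@Rz.T+p+x[:3])-[u0-.5,v0-.5])*S-.5
            cv2.fillConvexPoly(m,cv2.convexHull(np.round(k*16).astype(np.int32)),255,shift=4)
        return cv2.GaussianBlur(cv2.resize(m,(u1-u0,v1-v0),interpolation=cv2.INTER_AREA)/255.,(0,0),.5)
    uu,vv=np.meshgrid(np.arange(u0,u1),np.arange(v0,v1))
    wt=1.*((np.abs(uu-cc[0])>7)&(vv>cc[1]-14)&(vv<cc[1]+11)) # exclude finger
    for sg in(1,-1):
        f=lambda x:(wt*(ren(x,sg)-P[v0:v1,u0:u1])**2).sum()
        x=np.array([0,0,.0035,0,0]); 
        for k in range(3):
            r=minimize(f,x,method="Nelder-Mead",options=dict(initial_simplex=np.vstack([x]+[x+e for e in np.diag([.006,.006,.006,.05,.04])]),maxiter=250)); x=r.x
        print("head +x" if sg>0 else "head -x",r.fun,r.x.round(4))
    return I,P,(u0,v0,u1,v1)
E
python3 - <<'E'
from hyp import *
I,P,w=run(.129,lambda I:np.clip(((I[...,0]-I[...,1])/(I[...,0]+1)-.38)/(.68-.38),0,1))
u0,v0,u1,v1=w
a=I[v0:v1,u0:u1]; rr=(a[...,0]-a[...,1])/(a[...,0]+1); print(rr[20:26,15:48:4].round(2)); print(rr[5:8,::8].round(2))
cv2.imwrite("pics/held.png",cv2.resize(np.vstack([a,np.repeat(P[v0:v1,u0:u1,None]*255,3,2)])[...,::-1],(400,586),interpolation=cv2.INTER_CUBIC))
E
```

```text
head +x 6.312629459980935 [ 0.0178  0.0426 -0.0185  0.518  -0.1731]Traceback (most recent call last):
  File "<stdin>", line 2, in <module>
  File "hyp.py", line 24, in run
    r=minimize(f,x,method="Nelder-Mead",options=dict(initial_simplex=np.vstack([x]+[x+e for e in np.diag([.006,.006,.006,.05,.04])]),maxiter=250)); x=r.x
    res = _minimize_neldermead(fun, x0, args, callback, bounds=bounds,
                               **options)
    fxcc = func(xcc)
    fx = function(np.copy(x), *(wrapper_args + args))
  File "hyp.py", line 21, in <lambda>
    f=lambda x:(wt*(ren(x,sg)-P[v0:v1,u0:u1])**2).sum()
                    ~~~^^^^^^
  File "hyp.py", line 15, in ren
    k=(proj(n,B@Rz.T+p+x[:3])-[u0-.5,v0-.5])*S-.5
       ~~~~^^^^^^^^^^^^^^^^^^
  File "h.py", line 13, in proj
    K,d,R,t=cam(n); return cv2.projectPoints(np.array(X,float).reshape(-1,1,3),R,t,K,d)[0].reshape(-1,2)
            ~~~^^^
  File "h.py", line 4, in cam
    m=env.camera_model(n); return np.array(m["camera_matrix"],float),np.array(m["dist_coeffs"],float),cv2.Rodrigues(np.array(m["rvec"],float))[0],np.array(m["tvec"],float).ravel()
ValueError: time passes only in moves, steps and waits
```

```bash
sed -i 's/^def cam(n):/import functools\n@functools.cache\ndef cam(n):/' h.py
sed -i 's/I=np.mean(\[env/I=np.load("held_side.npy") if N==0 else np.mean([env/; s/\*\*2).sum()$/**2).sum()+(x[:3]**2).sum()\/.004**2*.1+(x[3:]**2).sum()\/.02**2*.1/' hyp.py; sed -i 's/x=np.array(\[0,0,.0035,0,0\])/x=np.zeros(5)/; s/+p+x\[:3\]/+p+[0,0,.0035]+x[:3]/' hyp.py
python3 - <<'E'
from hyp import *
I,P,w=run(.129,lambda I:np.clip(((I[...,0]-I[...,1])/(I[...,0]+1)-.38)/(.60-.38),0,1),N=0)
u0,v0,u1,v1=w
a=I[v0:v1,u0:u1]; rr=(a[...,0]-a[...,1])/(a[...,0]+1); print(rr[18:26,13:48:4].round(2)); print(rr[35:38,::8].round(2))
cv2.imwrite("pics/held.png",cv2.resize(np.vstack([a,np.repeat(P[v0:v1,u0:u1,None]*255,3,2)])[...,::-1],(400,586),interpolation=cv2.INTER_CUBIC))
E
```

```text
head +x 19.11459089521992 [ 0.0024  0.0033 -0.001   0.0334 -0.0273]
head -x 16.77234452320383 [ 0.0021  0.0063 -0.003   0.0285 -0.0212]
[[ 0.26  0.24  0.23  0.32  0.59 -0.03  0.47  0.62  0.2 ]
 [ 0.26  0.32  0.32  0.47  0.61 -0.07  0.6   0.62  0.24]
 [ 0.25  0.45  0.57  0.6   0.6  -0.07  0.6   0.6   0.34]
 [ 0.26  0.52  0.61  0.59  0.6  -0.09  0.59  0.59  0.45]
 [ 0.25  0.42  0.59  0.59  0.6  -0.1   0.59  0.6   0.54]
 [ 0.26  0.32  0.59  0.59  0.6  -0.09  0.59  0.57  0.47]
 [ 0.26  0.29  0.6   0.61  0.61 -0.12  0.53  0.33  0.3 ]
 [ 0.26  0.25  0.61  0.57  0.46  0.01  0.42  0.29  0.24]]
[[0.25 0.26 0.24 0.25 0.22 0.09 0.07 0.1 ]
 [0.25 0.26 0.25 0.25 0.15 0.14 0.06 0.07]
 [0.25 0.28 0.25 0.25 0.17 0.2  0.06 0.09]][ WARN:0@0.583] global loadsave.cpp:1063 imwrite_ Unsupported depth image for selected encoder is fallbacked to CV_8U.
```

View pics/held.png

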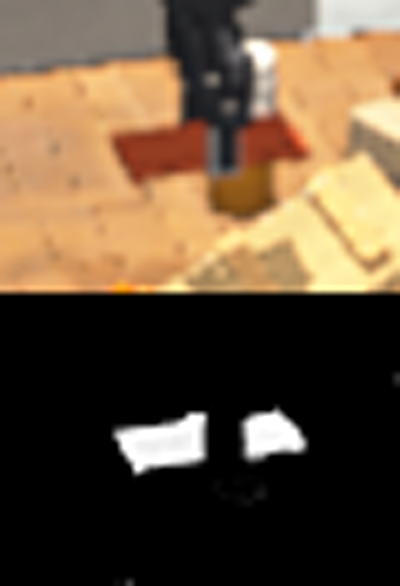

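The held picture shows the tile at roughly (205,150) in the crop. The fits with the head at either end cost nearly the same, so this doesn't decide it. Raising the tile so the side camera sees it more edge-on is cheap.

Request:
apply_moves --pt "-0.01 -0.03 0.05" --pt "-0.02 -0.052 0.06" --pt "-0.02 -0.052 0.06" --pt "-0.02 -0.052 0.06" --pt "-0.02 -0.052 0.06" --pt "-0.02 -0.052 0.06" --pt "-0.01 -0.052 0.06" --pt "0 -0.052 0.06" --roll '[0, 0, 0, 0, 0, 0, 0, 0]'

```text
clock: 6.65
eef_pos: [0.4469, -0.2761, 0.5292]
eef_rot: [0.711, 0.703, 0.001, 0.001]
force: [0.8, -1.3, -0.8]
width: 0.746
```

Request:
apply_moves --pt "0 -0.06 0.05" --pt "0 -0.06 0.05" --pt "0 -0.02 0.02" --pt "0 0 0" --roll '[0, 0, 0, 0]'

```text
clock: 7.05
eef_pos: [0.4451, -0.331, 0.5584]
eef_rot: [0.711, 0.703, -0.002, 0.012]
force: [-0.3, -0.4, -1.4]
width: 0.75
```

```bash
cat > look.py <<'E'
from h import *
import sys
s=env.get_state();print(s["eef_pos"],s["eef_rot"],s["force"])
I=np.mean([env.read_camera("side")[0].astype(float) for _ in range(5)],0)
q=proj("side",[s["eef_pos"]])[0].astype(int);print(q)
c=cv2.resize(I[q[1]-20:q[1]+20,q[0]-27:q[0]+27].astype(np.uint8),None,fx=13,fy=13,interpolation=cv2.INTER_CUBIC)
cv2.imwrite("pics/"+sys.argv[1],c[...,::-1])
E
python3 look.py up1.png
```

```text
[ 0.44512851 -0.33099822  0.55837008] [ 0.71148068  0.70259368 -0.00214208  0.01236039] [-0.30448292 -0.36297256 -1.37485241]
[317 114]
```

View pics/up1.png

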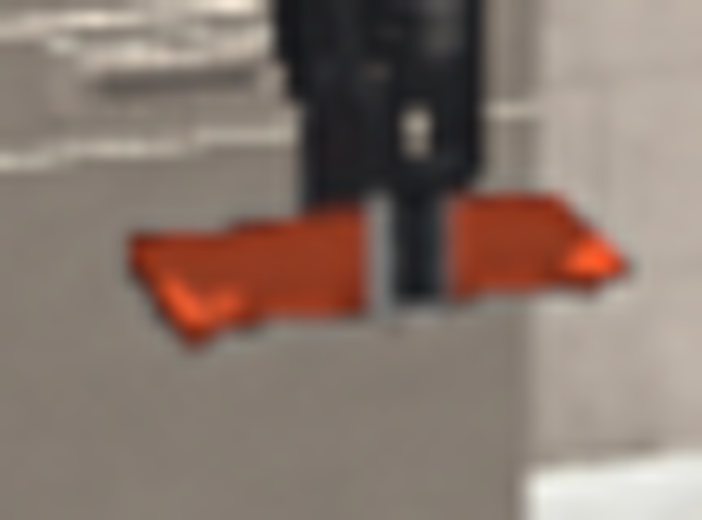

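The raised view settles it: a full-width drip bar sticks out below the near end (195,335), and nothing does at the far end. So the tail is at -x and the head is up-slope. Back to the roof.

Request:
apply_moves --pt "0.008 0.03 -0.035" --pt "0.0135 0.052 -0.06" --pt "0.0135 0.052 -0.06" --pt "0.0135 0.052 -0.06" --pt "0.0135 0.052 -0.06" --pt "0.0135 0.052 -0.06" --pt "0.0135 0.052 -0.06" --pt "0.0135 0.052 -0.06" --roll '[0, 0, 0, 0, 0, 0, 0, 0]'

```text
clock: 8.1
eef_pos: [0.5072, -0.0896, 0.2836]
eef_rot: [0.709, 0.705, -0.002, 0.012]
force: [1.3, 1.3, -2.0]
width: 0.75
```

Request:
apply_moves --pt "0.013 0.045 -0.05" --pt "0.01 0.03 -0.04" --pt "0 0 0" --pt "0 0 0" --roll '[0, 0, 0, 0]'

```text
clock: 8.5
eef_pos: [0.521, -0.0465, 0.2309]
eef_rot: [0.709, 0.705, -0.003, 0.011]
force: [-0.3, -0.2, 0.6]
width: 0.75
```

Request:
apply_moves --pt "0 0.004 -0.04" --pt "0 0.003 -0.045" --pt "0 0 -0.03" --pt "0 0 0" --pt "0 0 0" --roll '[-0.001, -0.001, 0, 0, 0]'

```text
clock: 9.0
eef_pos: [0.522, -0.044, 0.1636]
eef_rot: [0.713, 0.701, -0.002, 0.013]
force: [0.5, 0.1, -0.8]
width: 0.746
```

Request:
apply_moves --pt "0 0.001 -0.004" --pt "0 0.001 -0.004" --pt "0 0.001 -0.004" --pt "0 0 -0.004" --pt "0 0 -0.004" --pt "0 0 0" --roll '[0, 0, 0, 0, 0, 0]'

```text
clock: 9.6
eef_pos: [0.5212, -0.0413, 0.1497]
eef_rot: [0.712, 0.702, -0.002, 0.012]
force: [-0.5, 0.9, -0.8]
width: 0.751
```

```bash
cat > st.py <<'E'
from h import *
s=env.get_state();q=s["eef_rot"];print(s["eef_pos"].round(4),"yaw",round(np.arctan2(2*q[0]*q[1],q[0]**2-q[1]**2)-np.pi/2,4),s["force"].round(1),s["torque"].round(2),s["width"])
E
python3 st.py
```

```text
[ 0.5212 -0.0413  0.1497] yaw -0.0149 [-0.5  0.9 -0.8] [0.04 0.01 0.02] 0.7506297746111713
```

Request:
apply_moves --pt "0 0 -0.003" --pt "0 0 -0.003" --pt "0 0 -0.003" --pt "0 0 0" --roll '[0.001, 0, 0, 0]'

```text
clock: 10.0
eef_pos: [0.5211, -0.0416, 0.1451]
eef_rot: [0.711, 0.703, -0.002, 0.012]
force: [-6.8, -0.1, 7.2]
width: 0.748
```

Request:
apply_moves --pt "0 0 -0.003" --pt "0 0 -0.003" --pt "0 0 -0.003" --pt "0 0 0" --roll '[0, 0, 0, 0]'

```text
clock: 10.4
eef_pos: [0.5213, -0.0417, 0.1404]
eef_rot: [0.711, 0.703, -0.002, 0.012]
force: [-8.0, -1.4, 12.2]
width: 0.744
```

Request:
apply_moves --pt "0 0 -0.003" --pt "0 0 -0.003" --pt "0 0 -0.003" --pt "0 0 0" --roll '[0, 0, 0, 0]'

```text
clock: 10.8
eef_pos: [0.5216, -0.0417, 0.1352]
eef_rot: [0.711, 0.703, -0.002, 0.012]
force: [-8.0, -0.1, 12.4]
width: 0.75
```

Run:
```python
from h import *
s=env.get_state();print(s["eef_pos"],s["force"],s["torque"])
I=np.mean([env.read_camera("side")[0].astype(float) for _ in range(3)],0);T,D=env.read_camera("top")
q=proj("side",[s["eef_pos"]])[0].astype(int)
r=proj("top",[s["eef_pos"]])[0].astype(int)
f=lambda I,q:cv2.resize(I[q[1]-24:q[1]+24,q[0]-24:q[0]+24].astype(np.uint8),(400,400),interpolation=cv2.INTER_CUBIC)
cv2.imwrite("pics/lay1.png",np.hstack([f(T,r),f(I,q)])[...,::-1])
```

```text
[ 0.52162461 -0.04168083  0.13516849] [-8.01219021 -0.09861173 12.42061658] [-0.14526997  1.05174495 -0.04051193]
```

View pics/lay1.png

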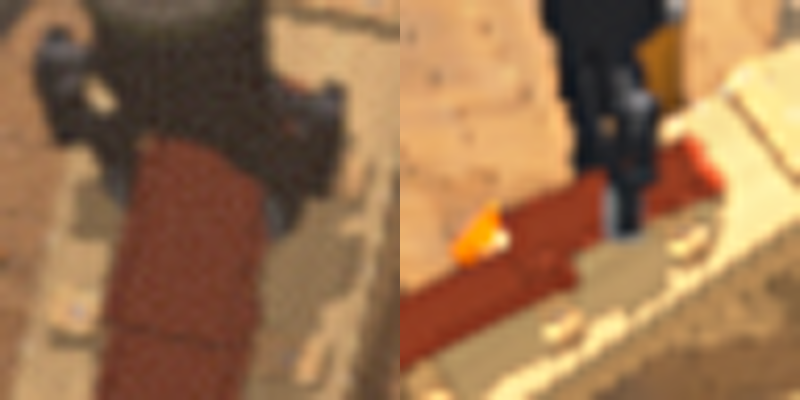

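The tile has pitched in the grip onto the slope, with its tail over the eave tile's head at (560,275) and in line with it. A little lower until the tail bears.

Request:
apply_moves --pt "0 0 -0.002" --pt "0 0 -0.002" --pt "0 0 0" --roll '[0, 0, 0]'

```text
clock: 11.3
eef_pos: [0.5218, -0.0417, 0.133]
eef_rot: [0.711, 0.703, -0.002, 0.012]
force: [-8.6, -1.1, 14.7]
width: 0.752
```

Request:
apply_moves --pt "0 0 -0.002" --pt "0 0 -0.002" --pt "0 0 0" --roll '[0, 0, 0]'

```text
clock: 11.6
eef_pos: [0.5218, -0.0417, 0.1315]
eef_rot: [0.712, 0.703, -0.001, 0.013]
force: [-11.9, -1.1, 21.5]
width: 0.75
```

```bash
python3 st.py
```

```text
[ 0.5218 -0.0417  0.1315] yaw -0.0127 [-11.9  -1.1  21.5] [-0.16  1.86 -0.3 ] 0.7498375578887813
```

Request:
apply_moves --pt "0 0 0.002" --pt "0 0 0" --pt "0 0 0" --pt "0 0 0" --roll '[0, 0, 0, 0]' --grip 0.9

```text
clock: 12.0
eef_pos: [0.5213, -0.0412, 0.1299]
eef_rot: [0.711, 0.703, -0.002, 0.012]
force: [-0.1, 0.3, 0.7]
width: 0.9
```

Request:
apply_moves --pt "0 0 0" --pt "0 0 0" --pt "0 0 0" --pt "0 0 0" --pt "0 0 0" --roll '[0, 0, 0, 0, 0]' --grip 0

```text
clock: 12.5
eef_pos: [0.5214, -0.0411, 0.1305]
eef_rot: [0.711, 0.703, -0.002, 0.012]
force: [-3.5, 0.2, 4.8]
width: 0.75
```

```bash
python3 st.py
```

```text
[ 0.5214 -0.0411  0.1305] yaw -0.0116 [-3.5  0.2  4.8] [0.04 0.52 0.04] 0.7502413039214513
```

Request:
apply_moves --pt "-0.003 0 -0.0011" --pt "-0.003 0 -0.0011" --pt "-0.003 0 -0.0011" --pt "-0.003 0 -0.0011" --pt "0 0 0" --roll '[0, 0, 0, 0, 0]'

```text
clock: 13.0
eef_pos: [0.5141, -0.0413, 0.1277]
eef_rot: [0.711, 0.703, -0.002, 0.012]
force: [-0.1, -0.2, 5.3]
width: 0.752
```

Request:
apply_moves --pt "-0.002 0 -0.0008" --pt "-0.002 0 -0.0008" --pt "0 0 0" --roll '[0, 0, 0]'

```text
clock: 13.3
eef_pos: [0.5119, -0.0413, 0.1269]
eef_rot: [0.711, 0.703, -0.002, 0.012]
force: [0.5, -0.3, 4.9]
width: 0.751
```

Request:
apply_moves --pt "-0.002 0 -0.0008" --pt "-0.002 0 -0.0008" --pt "0 0 0" --roll '[0, 0, 0]'

```text
clock: 13.6
eef_pos: [0.5097, -0.0413, 0.126]
eef_rot: [0.711, 0.703, -0.002, 0.012]
force: [0.1, 0.0, 4.9]
width: 0.752
```

Request:
apply_moves --pt "-0.002 0 -0.0008" --pt "-0.002 0 -0.0008" --pt "0 0 0" --roll '[0, 0, 0]'

```text
clock: 13.9
eef_pos: [0.5095, -0.0413, 0.126]
eef_rot: [0.711, 0.703, 0.0, 0.014]
force: [8.9, -1.3, 3.0]
width: 0.753
```

Request:
apply_moves --pt "-0.002 0 -0.0008" --pt "-0.002 0 -0.0008" --pt "0 0 0" --roll '[0, 0, 0]'

```text
clock: 14.2
eef_pos: [0.5094, -0.0413, 0.126]
eef_rot: [0.711, 0.703, 0.002, 0.016]
force: [17.2, 0.6, 1.9]
width: 0.753
```

Request:
apply_moves --pt "-0.002 0 -0.001" --pt "-0.001 0 -0.0005" --pt "0 0 0" --pt "0 0 0" --pt "0 0 0" --pt "0 0 0" --pt "0 0 0" --pt "0 0 0" --roll '[0, 0, 0, 0, 0, 0, 0, 0]'

```text
clock: 15.0
eef_pos: [0.5093, -0.0413, 0.1259]
eef_rot: [0.711, 0.703, 0.003, 0.017]
force: [20.2, -0.9, 2.2]
width: 0.752
```

```bash
python3 st.py
```

```text
[ 0.5093 -0.0413  0.1259] yaw -0.0116 [20.2 -0.9  2.2] [-0.09 -4.2  -0.02] 0.7520649394727216
```

Request:
apply_moves --pt "0.004 0 0.0015" --pt "0.002 0 0.001" --pt "0 0 0" --roll '[0, 0, 0]'

```text
clock: 15.3
eef_pos: [0.5095, -0.0413, 0.126]
eef_rot: [0.711, 0.703, 0.0, 0.014]
force: [8.9, -1.1, 4.8]
width: 0.75
```

Request:
apply_moves --pt "0 0 0" --pt "0 0 0" --pt "0 0 0" --pt "0 0 0.02" --pt "0 0 0.06" --pt "0 0 0.08" --pt "0 0 0.06" --roll '[0, 0, 0, 0, 0, 0, 0]' --grip 1

```text
clock: 16.0
eef_pos: [0.5064, -0.0414, 0.2597]
eef_rot: [0.711, 0.703, -0.001, 0.012]
force: [0.3, -0.2, 0.5]
width: 1.0
```

Request:
apply_moves --pt "-0.004 -0.04 0" --pt "-0.004 -0.07 0" --pt "-0.004 -0.08 0" --pt "-0.006 -0.08 0" --pt "-0.006 -0.08 0" --pt "-0.008 -0.07 -0.02" --pt "-0.008 -0.05 -0.05" --pt "-0.008 -0.028 -0.06" --roll '[0, 0.023, 0.023, 0.023, 0.0242, 0, 0, 0]'

```text
clock: 16.8
eef_pos: [0.4769, -0.3441, 0.1795]
eef_rot: [0.603, 0.798, -0.001, 0.014]
force: [0.6, -0.7, 0.3]
width: 0.998
```

Run:
```python
from fit import *
exec(open("st.py").read().split("\n",1)[1])
W=np.load("W.npy")
m=(np.abs(W[...,0]-.478)<.16)&(np.abs(W[...,1]+.34)<.14)&(W[...,2]>.02); m[:, :325]=0
print("obstacles",m.sum(),W[m][::max(1,m.sum()//8)].round(3))
# check red in place vs eave, same camera, same method (arm clear?)
A=np.mean([env.read_camera("top")[0].astype(float) for _ in range(6)],0); np.save("A1.npy",A)
pit=np.radians(30)-.153; rg=A[...,0]-A[...,1]; P=np.clip((rg-43)/(89.6-43),0,1)
Ry=np.array([[np.cos(pit),0,-np.sin(pit)],[0,1,0],[np.sin(pit),0,np.cos(pit)]])
def mk(B,u0,z0):
  def v(x):
    a,s=np.cos(x[2]),np.sin(x[2]); Rz=np.array([[a,-s,0],[s,a,0],[0,0,1]])
    return B@(Rz@Ry).T+[x[0],x[1],z0+(x[0]*a+x[1]*s-u0)*np.tan(pit)]
  return v
# side-edges only: hull of both tiles jointly -> fit one 'strip' each by rows window
r=fit("top",P,(262,205,300,232),mk(box(.129,.066,-.0035,.0035),.4383,.0903),np.array([.437,-.041,-.012])); print("eave low part",r.x,r.fun)
B=box(.129,.066,-.0035,.0035)
r2=fit("top",P,(270,155,312,190),mk(B,.5109,.1323),np.array([.511,-.041,-.012])); print("red",r2.x,r2.fun)
cv2.imwrite("pics/red_in.png",cv2.resize(A[140:240,250:325].astype(np.uint8),(450,600),interpolation=cv2.INTER_CUBIC)[...,::-1])
```

```text
[ 0.4769 -0.3441  0.1795] yaw 0.2774 [ 0.6 -0.7  0.3] [ 0.03 -0.01  0.01] 0.9980945974702997
obstacles 0 []
eave low part [ 0.43806916 -0.04008198  0.0089366 ] 7.7018763515990285
red [ 0.41766667 -0.00433333  0.52133333] 1.1354356622274626
```

View pics/red_in.png

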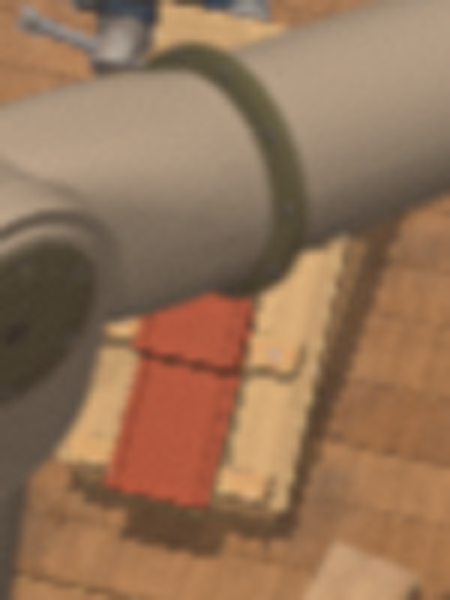

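The in-place view shows the red tile's tail edge at (190,355) lying over the eave tile with its sides in line. The arm hides the rest, so I'll check it later. Now the dark tile, with nothing tall near it.

Request:
apply_moves --pt "0.001 0.006 -0.05" --pt "0 0 -0.08" --pt "0 0 -0.08" --pt "0 0 -0.05" --pt "0 0 -0.015" --pt "0 0 0" --pt "0 0 0" --roll '[0, 0, 0, 0, 0, 0, 0]'

```text
clock: 17.8
eef_pos: [0.4802, -0.3371, 0.016]
eef_rot: [0.601, 0.799, -0.0, 0.014]
force: [0.3, -0.3, 0.2]
width: 0.999
```

Request:
apply_moves --pt "-0.004 -0.005 -0.006" --pt "0 0 -0.006" --pt "0 0 -0.004" --pt "0 0 0" --roll '[0, 0, 0, 0]'

```text
clock: 18.2
eef_pos: [0.4757, -0.3394, 0.0036]
eef_rot: [0.601, 0.799, -0.0, 0.012]
force: [0.1, -0.8, -0.7]
width: 1.002
```

Request:
apply_moves --pt "0 0 0" --pt "0 0 0" --pt "0 0 0" --pt "0 0 0" --pt "0 0 0" --roll '[0, 0, 0, 0, 0]' --grip 0

```text
clock: 18.7
eef_pos: [0.4762, -0.3398, 0.0045]
eef_rot: [0.601, 0.799, -0.0, 0.012]
force: [-1.9, 0.9, 5.8]
width: 0.754
```

Request:
apply_moves --pt "0 0 0.04" --pt "0 0 0.078" --pt "0 0 0.078" --pt "0 0 0.078" --pt "-0.005 0 0.078" --pt "-0.01 0 0.078" --pt "-0.01 0 0.078" --pt "-0.01 0 0.078" --roll '[0, 0, 0, -0.0233, -0.0233, -0.0233, -0.0233, 0]'

```text
clock: 19.5
eef_pos: [0.4542, -0.3391, 0.3573]
eef_rot: [0.712, 0.702, -0.002, 0.012]
force: [0.5, -0.2, -1.6]
width: 0.748
```

Request:
apply_moves --pt "-0.01 0 0.078" --pt "-0.005 0 0.07" --pt "0 0 0.05" --pt "0 0 0" --roll '[0, 0, 0, 0]'

```text
clock: 19.9
eef_pos: [0.446, -0.34, 0.4789]
eef_rot: [0.711, 0.703, -0.001, 0.015]
force: [0.3, 0.5, -1.0]
width: 0.748
```

```bash
python3 look.py up2.png; python3 st.py
```

```text
[ 0.4460101  -0.34000476  0.47890307] [ 0.71121865  0.70279952 -0.00131327  0.01546423] [ 0.31925338  0.54513625 -0.98782604]
[318 135]
[ 0.4457 -0.3392  0.4723] yaw -0.0116 [-0.4 -0.3 -1. ] [-0.01  0.    0.02] 0.7511214802679307
```

View pics/up2.png

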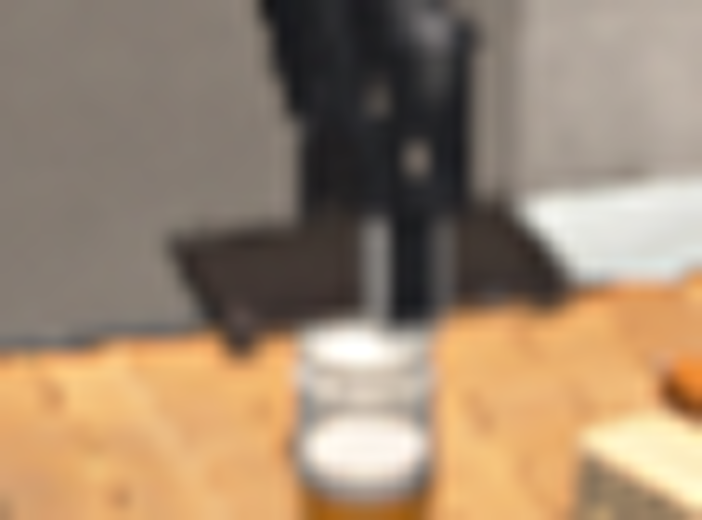

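The raised view shows the drip bar on the dark tile under the near end, at (238,348), so its tail is also at -x. With the arm aside, I'll check the red tile numerically.

```bash
cat > chk.py <<'E'
from fit import *
A=np.mean([env.read_camera("top")[0].astype(float) for _ in range(6)],0); np.save("A2.npy",A)
pit=np.radians(30)-.153; S=8
P=np.clip((A[...,0]-A[...,1]-43)/(89.6-43),0,1)
Ry=np.array([[np.cos(pit),0,-np.sin(pit)],[0,1,0],[np.sin(pit),0,np.cos(pit)]])
B=box(.129,.066,-.0035,.0035)
# red and eave strip: subpixel side edges on each row -> intersect with top-face plane -> lateral coord
K,d,R,t=cam("top"); C=-R.T@t; yaw=-.012
nrm=np.array([-np.sin(pit)*np.cos(yaw),-np.sin(pit)*np.sin(yaw),np.cos(pit)])
X=np.array([np.cos(yaw),np.sin(yaw),0]);Y=np.array([-X[1],X[0],0])
def ray(u,v,p0):
    q=cv2.undistortPoints(np.array([[[u,v]]],float),K,d).ravel(); r=R.T@np.array([q[0],q[1],1]); return C+r*((p0-C)@nrm)/(r@nrm)
def edges(rows,p0,nm):
    out=[]
    for v in rows:
        l=P[v,255:325]; k=np.where(l>.5)[0]
        if len(k)<8: continue
        a,b=k[0],k[-1]
        ua=255+a-(l[a]-.5)/(l[a]-l[a-1]); ub=255+b+(l[b]-.5)/(l[b]-l[b+1])
        p,q=ray(ua,v,p0),ray(ub,v,p0); out.append((p@X,p@Y,q@Y))
    o=np.array(out); print(nm,"u range",o[:,0].min().round(3),o[:,0].max().round(3),"n",len(o))
    for j,e in((1,"left"),(2,"right")): 
        f=np.polyfit(o[:,0]-.47,o[:,j],1); print("  ",e,"slope",f[0].round(4),"at .47",f[1].round(4),"mean",o[:,j].mean().round(4))
    print("   centre",o[:,1:].mean().round(4),"width",(o[:,1]-o[:,2]).mean().round(4))
pe=np.array([.4383*X[0]+.036*X[1]*-1,.4383*X[1]-.036,.0903+.0035]); pr=.5109*X-.036*Y+[0,0,.1323+.0035]
def rows(u0,u1,p0,z): # pixel rows for u span
    v=proj("top",[u*X-.036*Y+[0,0,z+(u-p0@X)*np.tan(pit)] for u in(u0,u1)])[:,1]; return range(int(np.ceil(v[1])),int(v[0])+1)
if __name__=="__main__":
    edges(rows(.385,.435,pe,.0938),pe,"eave"); edges(rows(.462,.555,pr,.1358),pr,"red")
    l=P[130:240,:];
E
python3 chk.py
```

```text
eave u range 0.381 0.428 n 14
   left slope -0.0038 at .47 -0.0046 mean -0.0044
   right slope 0.0022 at .47 -0.0684 mean -0.0685
   centre -0.0365 width 0.0642
red u range 0.457 0.548 n 25
   left slope -0.1344 at .47 -0.0006 mean -0.0048
   right slope 0.0276 at .47 -0.0675 mean -0.0667
   centre -0.0357 width 0.0619
```

Run:
```python
import chk
from chk import *
A=np.load("A2.npy"); rt=(A[...,0]-A[...,1])/(A[...,0]+1)
print("ratio red",rt[205,280].round(2),rt[180,287].round(2),"wood",rt[180,300].round(2),rt[165,290].round(2))
chk.P=np.clip((rt-.22)/(.52-.22),0,1)
edges(rows(.385,.435,pe,.0938),pe,"eave"); edges(rows(.465,.53,pr,.1358),pr,"red")
for v in rows(.46,.56,pr,.1358):
    l=chk.P[v,255:325]; k=np.where(l>.5)[0]; print(v,255+k[0],255+k[-1],A[v,255+k[0]].round(),A[v,(510+k[0]+k[-1])//2].round(),end=";")
cv2.imwrite("pics/red2.png",cv2.resize(A[140:240,250:325].astype(np.uint8),(450,600),interpolation=cv2.INTER_CUBIC)[...,::-1])
```

```text
ratio red 0.5 0.49 wood 0.2 0.17
eave u range 0.381 0.428 n 14
   left slope -0.0237 at .47 -0.006 mean -0.0045
   right slope 0.0054 at .47 -0.0691 mean -0.0695
   centre -0.037 width 0.065
red u range 0.46 0.522 n 18
   left slope 0.0113 at .47 -0.0026 mean -0.0024
   right slope 0.0525 at .47 -0.069 mean -0.0679
   centre -0.0351 width 0.0655
170 291 296 [149.  81.  59.] [170.  86.  62.];171 284 296 [140.  83.  64.] [141.  77.  56.];172 283 295 [142.  83.  63.] [147.  79.  58.];173 282 295 [149.  86.  65.] [176.  90.  65.];174 281 295 [148.  84.  63.] [184.  91.  65.];175 280 295 [148.  83.  62.] [183.  92.  66.];176 279 294 [140.  80.  62.] [183.  92.  66.];177 278 294 [137.  79.  61.] [184.  92.  66.];178 277 294 [151.  86.  64.] [182.  92.  65.];179 277 294 [178. 103.  74.] [183.  90.  65.];180 277 294 [181. 100.  71.] [183.  91.  66.];181 277 293 [176.  93.  67.] [183.  92.  66.];182 276 293 [182. 110.  79.] [183.  90.  65.];183 276 293 [179. 101.  72.] [183.  91.  65.];184 276 293 [172.  91.  65.] [182.  91.  65.];185 276 292 [170.  87.  62.] [184.  91.  66.];186 275 292 [178. 106.  75.] [182.  92.  66.];187 275 292 [180. 100.  70.] [183.  92.  64.];188 275 292 [172.  92.  65.] [183.  91.  65.];189 274 291 [176. 108.  77.] [182.  91.  65.];190 274 291 [180. 106.  75.] [183.  92.  66.];191 274 291 [183. 105.  76.] [182.  91.  66.];192 274 291 [175.  96.  66.] [182.  92.  66.];193 273 291 [185. 115.  79.] [182.  91.  65.];194 273 291 [184. 108.  74.] [181.  90.  64.];195 273 291 [181. 100.  70.] [182.  90.  64.];196 273 290 [176.  90.  66.] [182.  90.  64.];
```

The arm still hides the head of the red tile. I'll swing farther aside for a clean check before the top tile covers it.

Request:
apply_moves --pt "0 -0.05 -0.02" --pt "0 -0.08 -0.02" --pt "0 -0.08 -0.01" --pt "0 -0.08 0" --pt "0 -0.05 0" --pt "0 0 0" --roll '[0, 0, 0, 0, 0, 0]'

```text
clock: 21.35
eef_pos: [0.4439, -0.548, 0.4388]
eef_rot: [0.713, 0.701, -0.003, 0.008]
force: [-0.1, -0.0, -2.0]
width: 0.751
```

```bash
python3 st.py
cat > chk2.py <<'E'
import chk
from chk import *
N=A; rt=(N[...,0]-N[...,1])/(N[...,0]+1); chk.P=np.clip((rt-.20)/(.50-.20),0,1)
Q=np.load("avg.npz")["A"]
edges(rows(.385,.435,pe,.0938),pe,"eave"); edges(rows(.465,.56,pr,.1358),pr,"red")
r=rows(.45,.60,pr,.1358); print([(v,255+np.where(chk.P[v,255:325]>.5)[0][[0,-1]]) for v in r if (chk.P[v,255:325]>.5).any()][:9])
E
python3 chk2.py
```

```text
[ 0.4439 -0.548   0.4388] yaw -0.0173 [-0.1 -0.  -2. ] [ 0.05  0.   -0.01] 0.750636847274206Traceback (most recent call last):
  File "chk2.py", line 5, in <module>
    edges(rows(.385,.435,pe,.0938),pe,"eave"); edges(rows(.465,.56,pr,.1358),pr,"red")
    ~~~~~^^^^^^^^^^^^^^^^^^^^^^^^^^^^^^^^^^^^
  File "chk.py", line 21, in edges
    o=np.array(out); print(nm,"u range",o[:,0].min().round(3),o[:,0].max().round(3),"n",len(o))
                                        ~^^^^^
IndexError: too many indices for array: array is 1-dimensional, but 2 were indexed
```

```bash
cat > c3.py <<'E'
import chk
from chk import *
A=np.load("A2.npy"); rt=(A[...,0]-A[...,1])/(A[...,0]+1); chk.P=np.clip((rt-.20)/(.30),0,1)
for v in list(rows(.38,.60,pr,.1358))[::3]:
    k=np.where(chk.P[v,255:325]>.5)[0]; print(v,(255+k[0],255+k[-1],A[v,255+k.mean().astype(int)].round()) if len(k) else None,end="; ")
try: edges(rows(.50,.56,pr,.1358),pr,"red upper")
except Exception as e: print(e)
cv2.imwrite("pics/red3.png",cv2.resize(A[130:240,240:330].astype(np.uint8),(490,600),interpolation=cv2.INTER_CUBIC)[...,::-1])
E
python3 c3.py
```

```text
160 None; 163 None; 166 None; 169 None; 172 None; 175 None; 178 None; 181 (np.int64(255), np.int64(257), array([198., 112.,  52.])); 184 (np.int64(255), np.int64(259), array([218., 119.,  46.])); 187 (np.int64(255), np.int64(260), array([196., 110.,  45.])); 190 (np.int64(255), np.int64(255), array([141.,  81.,  46.])); 193 None; 196 None; 199 None; 202 None; 205 None; 208 None; 211 None; 214 None; 217 None; too many indices for array: array is 1-dimensional, but 2 were indexed
```

View pics/red3.png

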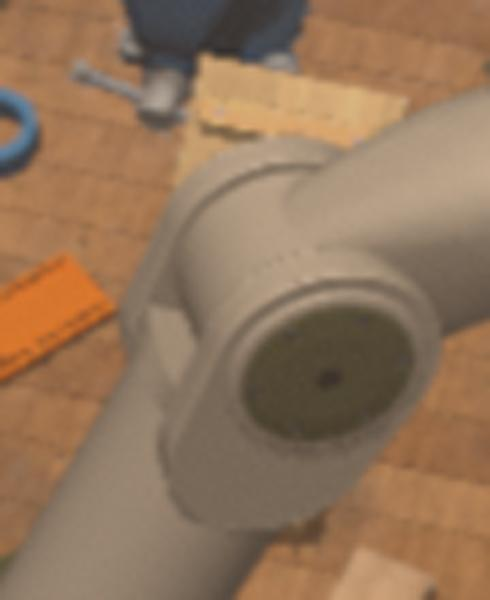

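The elbow covers the roof in this pose. I'll pass over to the left side, where the first views were clear.

Request:
apply_moves --pt "0.005 0.05 0" --pt "0.01 0.08 0" --pt "0.01 0.08 0" --pt "0.01 0.08 0" --pt "0.01 0.08 0" --pt "0.01 0.08 0" --pt "0.01 0.08 0" --pt "0.01 0.08 0" --roll '[0, 0, 0, 0, 0, 0, 0, 0]'

```text
clock: 22.75
eef_pos: [0.4904, -0.1754, 0.4445]
eef_rot: [0.711, 0.703, -0.002, 0.012]
force: [0.6, -0.6, -0.7]
width: 0.753
```

Request:
apply_moves --pt "0.01 0.08 0" --pt "0 0.08 0" --pt "0 0.08 0" --pt "0 0.08 0" --pt "0 0.08 0" --pt "0 0.08 0" --pt "0 0.08 0" --pt "0 0.08 0" --roll '[0, 0, 0, 0, 0, 0, 0, 0]'

```text
clock: 23.55
eef_pos: [0.4962, 0.2083, 0.4446]
eef_rot: [0.711, 0.703, -0.002, 0.012]
force: [0.7, 0.2, -0.0]
width: 0.752
```

Request:
apply_moves --pt "0 0.07 0" --pt "0 0.05 0" --pt "0 0.02 0" --pt "0 0 0" --roll '[0, 0, 0, 0]'

```text
clock: 23.95
eef_pos: [0.4962, 0.2922, 0.4435]
eef_rot: [0.71, 0.704, -0.003, 0.011]
force: [0.0, -1.0, -0.7]
width: 0.751
```

```bash
python3 st.py;python3 chk2.py;python3 c3.py|head -c 300
```

```text
[0.4962 0.2922 0.4435] yaw -0.0086 [ 0.  -1.  -0.7] [-0.03  0.01 -0.05] 0.750958696739162
eave u range 0.381 0.428 n 14
   left slope -0.0285 at .47 -0.0058 mean -0.0039
   right slope 0.0052 at .47 -0.0696 mean -0.0699
   centre -0.0369 width 0.066
red u range 0.46 0.552 n 26
   left slope -0.5787 at .47 0.0501 mean 0.0335
   right slope 0.0294 at .47 -0.0688 mean -0.068
   centre -0.0172 width 0.1015
[(166, array([281, 284])), (167, array([280, 289])), (168, array([280, 294])), (169, array([280, 296])), (170, array([280, 296])), (171, array([279, 296])), (172, array([279, 296])), (173, array([279, 295])), (174, array([278, 295]))]
160 None; 163 None; 166 (np.int64(281), np.int64(284), array([173.,  97.,  68.])); 169 (np.int64(280), np.int64(296), array([177.,  86.,  62.])); 172 (np.int64(279), np.int64(296), array([178.,  89.,  62.])); 175 (np.int64(278), np.int64(295), array([178.,  88.,  62.])); 178 (np.int64(277), np.int64
```

Run:
```python
import re
s=open("chk.py").read().replace("255:325","266:325").replace("255+","266+"); s=s.replace("A=np.mean([env.read_camera(\"top\")[0].astype(float) for _ in range(6)],0); np.save(\"A2.npy\",A)","A=np.load('A2.npy')")
open("chk_l.py","w").write(s)
import chk_l
from chk_l import *
rt=(A[...,0]-A[...,1])/(A[...,0]+1); chk_l.P=np.clip((rt-.20)/.30,0,1)
edges(rows(.385,.435,pe,.0938),pe,"eave"); edges(rows(.465,.56,pr,.1358),pr,"red")
# same-model silhouette fit of red alone, with eave part masked by window & weights
v0=int(proj("top",[.455*X-.036*Y+[0,0,.111]])[0,1])
Bv=box(.129,.066,-.0035,.0035)
def mk(u0,z0):
  def v(x):
    a,s=np.cos(x[2]),np.sin(x[2]);Rz=np.array([[a,-s,0],[s,a,0],[0,0,1]])
    return Bv@(Rz@Ry).T+[x[0],x[1],z0+(x[0]*a+x[1]*s-u0)*np.tan(pit)]
  return v
r=fit("top",chk_l.P,(266,160,305,v0-3),mk(.5109,.1323),np.array([.511,-.041,-.012]));print("red fit",r.x,r.fun,"lat",r.x[:2]@Y[:2],"u",r.x[:2]@X[:2])
r=fit("top",chk_l.P,(258,v0+6,300,232),mk(.4383,.0903),np.array([.438,-.041,-.012]));print("eave fit",r.x,r.fun,"lat",r.x[:2]@Y[:2],"u",r.x[:2]@X[:2])
```

```text
eave u range 0.381 0.428 n 14
   left slope -0.028 at .47 -0.0057 mean -0.0039
   right slope 0.0059 at .47 -0.0696 mean -0.07
   centre -0.0369 width 0.0661
red u range 0.46 0.552 n 26
   left slope 0.0069 at .47 -0.0019 mean -0.0017
   right slope 0.0383 at .47 -0.0694 mean -0.068
   centre -0.0348 width 0.0663
red fit [ 0.51075214 -0.04035805  0.00907571] 9.639644348724183 lat -0.03422626724009817 u 0.5111996498974879
eave fit [ 0.43547562 -0.04137584 -0.00882222] 29.96327213739905 lat -0.03614728159649761 u 0.4359407612947904
```

Exposure looks right, with centre u at 0.5112 against 0.5109 predicted. A depth plane fit will show whether it lies flat.

Run:
```python
from h import *
ds=np.array([env.read_camera("top")[1] for _ in range(12)]); D=np.median(ds,0).astype(np.float32); D[(ds>0).sum(0)<8]=0
np.save("D3.npy",D); W=cloud("top",D); A=np.load("A2.npy"); rt=(A[...,0]-A[...,1])/(A[...,0]+1)
yaw=-.012;X=np.array([np.cos(yaw),np.sin(yaw)]);Y=np.array([-X[1],X[0]])
u=W[...,:2]@X;w=W[...,:2]@Y
for nm,a,b in(("eave",.39,.435),("red",.463,.562)):
    k=(rt>.4)&(u>a)&(u<b)&(np.abs(w+.036)<.028); 
    G=np.c_[u[k]-(a+b)/2,w[k]+.036,np.ones(k.sum())]; z=W[...,2][k]
    c=np.linalg.lstsq(G,z,rcond=None)[0]; g=np.abs(z-G@c)<.008; c=np.linalg.lstsq(G[g],z[g],rcond=None)[0]
    sd=np.std(z[g]-G[g]@c); err=sd*np.sqrt(np.linalg.inv(G[g].T@G[g]).diagonal())
    u0=.4383 if nm=="eave" else .5109; z0=.0903 if nm=="eave" else .1323
    print(nm,k.sum(),"pitch deg",np.degrees(np.arctan(c[0])),"rollslope",c[1],"z",c[2],"pred",z0+.0035/np.cos(.371)+((a+b)/2-u0)*np.tan(.3706),"err",err)
```

```text
eave 190 pitch deg 21.325423815844232 rollslope -0.007483195613575799 z 0.08356909044059004 pred 0.08403082227980872 err [0.01004334 0.0080414  0.00012988]
red 406 pitch deg 21.286802339973466 rollslope 0.0010478366321714228 z 0.13664578965606786 pred 0.1366771905118747 err [2.86648614e-03 5.09483535e-03 8.16831906e-05]
```

The depth fit gives the red tile a pitch of 21.3° (21.2° expected), with no roll and the height within 0.1 mm, so it is seated and flat. Now I'll place the top tile.

Request:
apply_moves --pt "0.01 -0.03 -0.02" --pt "0.02 -0.063 -0.035" --pt "0.02 -0.063 -0.035" --pt "0.02 -0.063 -0.035" --pt "0.02 -0.063 -0.035" --pt "0.02 -0.063 -0.035" --pt "0.02 -0.063 -0.035" --pt "0.02 -0.063 -0.035" --roll '[-0.001, 0, 0, 0, 0, 0, 0, 0]'

```text
clock: 25.95
eef_pos: [0.587, 0.0063, 0.2845]
eef_rot: [0.712, 0.702, -0.002, 0.012]
force: [0.2, 0.4, -1.1]
width: 0.748
```

Request:
apply_moves --pt "0.02 -0.055 -0.03" --pt "0.01 -0.034 -0.02" --pt "0 0 0" --pt "0 0 0" --roll '[0, 0, 0, 0]'

```text
clock: 26.35
eef_pos: [0.6047, -0.0456, 0.2548]
eef_rot: [0.713, 0.701, -0.002, 0.011]
force: [-0.3, 1.1, -0.4]
width: 0.746
```

```bash
python3 st.py
```

```text
[ 0.6047 -0.0456  0.2548] yaw -0.0158 [-0.3  1.1 -0.4] [0.04 0.02 0.02] 0.7463945313793148
```

Request:
apply_moves --pt "0 0.002 -0.03" --pt "0 0 -0.04" --pt "0 0 -0.025" --pt "0 0 -0.004" --pt "0 0 0" --pt "0 0 0" --roll '[0.001, 0, 0, 0, 0, 0]'

```text
clock: 26.95
eef_pos: [0.6056, -0.0436, 0.1974]
eef_rot: [0.711, 0.703, -0.001, 0.013]
force: [0.9, 0.2, -0.8]
width: 0.751
```

```bash
python3 st.py
```

```text
[ 0.6056 -0.0436  0.1974] yaw -0.0108 [ 0.9  0.2 -0.8] [ 0.05  0.03 -0.04] 0.750965712113959
```

Request:
apply_moves --pt "0 0 -0.004" --pt "0 0 -0.004" --pt "0 0 -0.004" --pt "0 0 -0.003" --pt "0 0 -0.003" --pt "0 0 0" --roll '[0, 0, 0, 0, 0, 0]'

```text
clock: 27.55
eef_pos: [0.6048, -0.0442, 0.1864]
eef_rot: [0.711, 0.703, -0.002, 0.012]
force: [-7.6, 0.7, 10.0]
width: 0.752
```

Request:
apply_moves --pt "0 0 -0.003" --pt "0 0 -0.003" --pt "0 0 -0.003" --pt "0 0 -0.003" --pt "0 0 0" --roll '[0, 0, 0, 0, 0]'

```text
clock: 28.05
eef_pos: [0.6044, -0.0442, 0.1805]
eef_rot: [0.711, 0.703, -0.002, 0.012]
force: [-12.8, 0.3, 17.9]
width: 0.747
```

Request:
apply_moves --pt "0 0 -0.002" --pt "0 0 -0.002" --pt "0 0 0" --roll '[0, 0, 0]'

```text
clock: 28.35
eef_pos: [0.6046, -0.0441, 0.1798]
eef_rot: [0.711, 0.703, -0.001, 0.012]
force: [-18.9, 0.8, 28.2]
width: 0.747
```

Force built up early. The fingertips have probably reached the lower corner of the top batten, because this tile's nibs lie closer to the grip. I'll lift 3 mm, shift 4.5 mm down-slope and continue.

Request:
apply_moves --pt "0 0 0.006" --pt "0 0 0.004" --pt "-0.004 0 0" --pt "-0.004 0 0" --pt "0 0 0" --roll '[0, 0, 0, 0, 0]'

```text
clock: 28.85
eef_pos: [0.5997, -0.0444, 0.181]
eef_rot: [0.711, 0.703, -0.002, 0.012]
force: [-0.7, -0.1, 0.2]
width: 0.749
```

Request:
apply_moves --pt "0 0 -0.003" --pt "0 0 -0.003" --pt "0 0 -0.002" --pt "0 0 0" --roll '[0, 0, 0, 0]'

```text
clock: 29.25
eef_pos: [0.6, -0.0444, 0.1787]
eef_rot: [0.711, 0.703, -0.002, 0.012]
force: [-11.0, 0.8, 15.9]
width: 0.751
```

Request:
apply_moves --pt "0 0 -0.003" --pt "0 0 -0.003" --pt "0 0 0" --roll '[0, 0, 0]'

```text
clock: 29.55
eef_pos: [0.6002, -0.0444, 0.1752]
eef_rot: [0.711, 0.703, -0.001, 0.012]
force: [-9.7, -0.3, 16.1]
width: 0.75
```

```bash
python3 st.py
python3 - <<'E'
from h import *
s=env.get_state()
I=np.mean([env.read_camera("side")[0].astype(float) for _ in range(3)],0)
q=proj("side",[s["eef_pos"]])[0].astype(int)
cv2.imwrite("pics/lay2.png",cv2.resize(I[q[1]-22:q[1]+26,q[0]-30:q[0]+30].astype(np.uint8),(750,600),interpolation=cv2.INTER_CUBIC)[...,::-1])
E
```

```text
[ 0.6002 -0.0444  0.1752] yaw -0.012 [-9.7 -0.3 16.1] [ 0.03  1.54 -0.07] 0.7497138979405603
```

View pics/lay2.png

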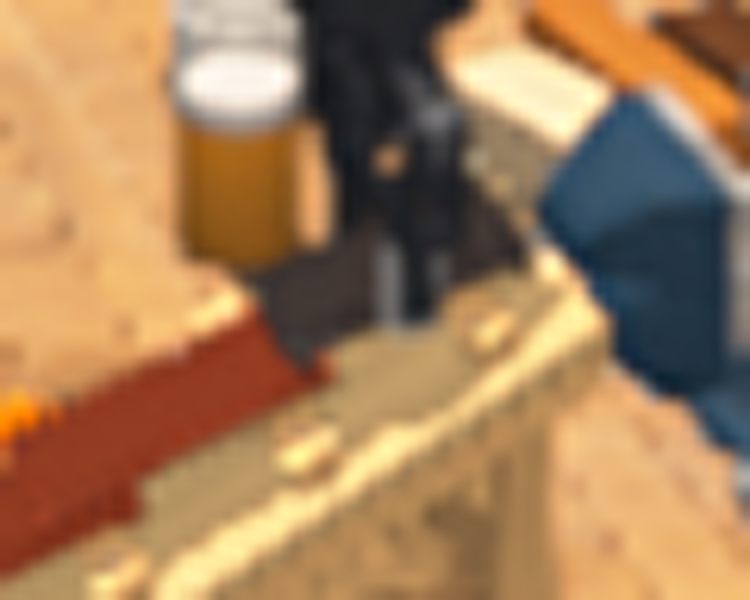

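The side view shows the dark tile pitched on the slope, its tail over the red tile's head at (310,360). I'll lower it until the tail bears.

Request:
apply_moves --pt "0 0 -0.003" --pt "0 0 0" --roll '[0, 0]'

```text
clock: 29.9
eef_pos: [0.6003, -0.0444, 0.1735]
eef_rot: [0.711, 0.703, -0.001, 0.013]
force: [-10.5, 0.8, 16.0]
width: 0.752
```

Request:
apply_moves --pt "0 0 -0.002" --pt "0 0 0" --roll '[0, 0]'

```text
clock: 30.1
eef_pos: [0.6004, -0.0445, 0.1733]
eef_rot: [0.711, 0.703, -0.001, 0.013]
force: [-13.4, 0.7, 22.3]
width: 0.753
```

Request:
apply_moves --pt "0 0 0.003" --pt "0 0 0" --pt "0 0 0" --pt "0 0 0" --roll '[0, 0, 0, 0]' --grip 0.9

```text
clock: 30.5
eef_pos: [0.5998, -0.0443, 0.1711]
eef_rot: [0.711, 0.703, -0.002, 0.011]
force: [-0.5, 0.3, -0.4]
width: 0.901
```

Request:
apply_moves --pt "0 0.001 0" --pt "0 0 0" --pt "0 0 0" --pt "0 0 0" --pt "0 0 0" --roll '[0, 0, 0, 0, 0]' --grip 0

```text
clock: 31.0
eef_pos: [0.6, -0.0437, 0.1718]
eef_rot: [0.711, 0.703, -0.002, 0.012]
force: [-2.7, 1.3, 3.3]
width: 0.753
```

```bash
python3 st.py
```

```text
[ 0.6    -0.0437  0.1718] yaw -0.0118 [-2.7  1.3  3.3] [-0.05  0.47  0.04] 0.7525575342708662
```

Request:
apply_moves --pt "-0.002 0 -0.0008" --pt "-0.002 0 -0.0008" --pt "-0.002 0 -0.0008" --pt "0 0 0" --roll '[0, 0, 0, 0]'

```text
clock: 31.4
eef_pos: [0.5965, -0.0436, 0.1705]
eef_rot: [0.711, 0.703, -0.002, 0.012]
force: [1.4, -0.1, 4.4]
width: 0.752
```

Request:
apply_moves --pt "-0.002 0 -0.0008" --pt "-0.002 0 -0.0008" --pt "0 0 0" --roll '[0, 0, 0]'

```text
clock: 31.7
eef_pos: [0.594, -0.0436, 0.1695]
eef_rot: [0.711, 0.703, -0.002, 0.012]
force: [1.3, -0.4, 4.3]
width: 0.753
```

Request:
apply_moves --pt "-0.002 0 -0.0008" --pt "0 0 0" --roll '[0, 0]'

```text
clock: 31.9
eef_pos: [0.5929, -0.0437, 0.1691]
eef_rot: [0.711, 0.703, -0.002, 0.012]
force: [0.6, 0.1, 5.1]
width: 0.751
```

Request:
apply_moves --pt "-0.002 0 -0.0008" --pt "-0.002 0 -0.0008" --pt "0 0 0" --roll '[0, 0, 0]'

```text
clock: 32.2
eef_pos: [0.5909, -0.0437, 0.1684]
eef_rot: [0.711, 0.703, -0.002, 0.012]
force: [2.5, -0.8, 4.7]
width: 0.752
```

Request:
apply_moves --pt "-0.002 0 -0.0008" --pt "-0.002 0 -0.0008" --pt "0 0 0" --roll '[0, 0, 0]'

```text
clock: 32.5
eef_pos: [0.5907, -0.0437, 0.1683]
eef_rot: [0.711, 0.703, 0.0, 0.014]
force: [11.6, -1.3, 4.0]
width: 0.754
```

Request:
apply_moves --pt "-0.002 0 -0.0008" --pt "-0.002 0 -0.0008" --pt "-0.001 0 -0.0004" --pt "0 0 0" --pt "0 0 0" --pt "0 0 0" --pt "0 0 0" --pt "0 0 0" --roll '[0, 0, 0, 0, 0, 0, 0, 0]'

```text
clock: 33.3
eef_pos: [0.5906, -0.0437, 0.1683]
eef_rot: [0.711, 0.703, 0.002, 0.016]
force: [22.4, -1.2, 1.3]
width: 0.75
```

Request:
apply_moves --pt "0.004 0 0.0015" --pt "0.002 0 0.001" --pt "0 0 0" --roll '[0, 0, 0]'

```text
clock: 33.6
eef_pos: [0.5907, -0.0437, 0.1683]
eef_rot: [0.711, 0.703, -0.0, 0.013]
force: [7.6, -1.5, 4.6]
width: 0.751
```

Request:
apply_moves --pt "0 0 0" --pt "0 0 0" --pt "0 0 0" --pt "0 0 0.02" --pt "0 0 0.06" --pt "0 0 0.08" --pt "0 0.03 0.07" --pt "0 0.06 0.05" --roll '[0, 0, 0, 0, 0, 0, 0, 0]' --grip 1

```text
clock: 34.4
eef_pos: [0.5888, 0.007, 0.3398]
eef_rot: [0.714, 0.701, -0.001, 0.014]
force: [1.6, 0.5, -0.2]
width: 1.001
```

Request:
apply_moves --pt "-0.02 0.078 0.01" --pt "-0.02 0.078 0" --pt "-0.02 0.078 0" --pt "-0.02 0.078 0" --pt "-0.02 0.078 0" --pt "-0.02 0.078 0" --pt "-0.02 0.05 0" --pt "0 0 0" --roll '[0, 0, 0, 0, 0, 0, 0, 0]'

```text
clock: 35.2
eef_pos: [0.5008, 0.3272, 0.3415]
eef_rot: [0.708, 0.706, -0.002, 0.01]
force: [-0.2, 0.0, 0.0]
width: 1.002
```

```bash
cat > fin.py <<'E'
from h import *
exec(open("st.py").read().split("\n",1)[1])
fr=[env.read_camera("top") for _ in range(12)]
A=np.mean([f[0].astype(float) for f in fr],0); ds=np.array([f[1] for f in fr]); D=np.median(ds,0).astype(np.float32); D[(ds>0).sum(0)<8]=0
np.savez("fin.npz",A=A,D=D); np.save("A2.npy",A)
W=cloud("top",D); rt=(A[...,0]-A[...,1])/(A[...,0]+1)
yaw=-.012;X=np.array([np.cos(yaw),np.sin(yaw)]);Y=np.array([-X[1],X[0]]);u=W[...,:2]@X;w=W[...,:2]@Y
red=(rt>.4); dark=(A.sum(-1)<280)
for nm,m,a,b,u0,z0 in(("eave",red,.39,.435,.4383,.0903),("red",red,.463,.54,.5109,.1323),("top",dark,.55,.64,.5948,.1787)):
    k=m&(u>a)&(u<b)&(np.abs(w+.036)<.028); G=np.c_[u[k]-(a+b)/2,w[k]+.036,np.ones(k.sum())]; z=W[...,2][k]
    c=np.linalg.lstsq(G,z,rcond=None)[0]; g=np.abs(z-G@c)<.008; c=np.linalg.lstsq(G[g],z[g],rcond=None)[0]
    print(nm,k.sum(),"pitch",np.degrees(np.arctan(c[0])).round(2),"roll",c[1].round(4),"z",c[2].round(4),"pred",(z0+.0035/np.cos(.371)+((a+b)/2-u0)*np.tan(.3706)).round(4))
import chk_l
from chk_l import edges,rows,pe,pr
Xc,Yc=chk_l.X,chk_l.Y
pt=.5948*Xc-.036*Yc+[0,0,.1787+.0035]
chk_l.P=np.clip((rt-.20)/.30,0,1); edges(rows(.385,.435,pe,.0938),pe,"eave"); edges(rows(.465,.53,pr,.1358),pr,"red")
s=A.sum(-1); chk_l.P=np.clip((420-s)/(420-215),0,1); chk_l.P[:,310:]=0
edges(rows(.56,.63,pt,.1822),pt,"top")
cv2.imwrite("pics/fin.png",cv2.resize(A[130:240,240:330].astype(np.uint8),(490,600),interpolation=cv2.INTER_CUBIC)[...,::-1])
E
python3 fin.py
```

```text
[0.5008 0.3272 0.3415] yaw -0.0021 [-0.2  0.   0. ] [-0.02  0.06  0.02] 1.001695855680416
eave 188 pitch 20.72 roll -0.0031 z 0.0837 pred 0.084
red 316 pitch 21.16 roll -0.0105 z 0.1322 pred 0.1324
top 362 pitch 20.83 roll 0.0017 z 0.1823 pred 0.1825
eave u range 0.381 0.428 n 14
   left slope -0.0295 at .47 -0.0058 mean -0.0039
   right slope 0.0068 at .47 -0.0695 mean -0.07
   centre -0.0369 width 0.0661
red u range 0.46 0.522 n 18
   left slope 0.0015 at .47 -0.0019 mean -0.0019
   right slope 0.0512 at .47 -0.0695 mean -0.0685
   centre -0.0352 width 0.0665
top u range 0.556 0.613 n 19
   left slope 1.0498 at .47 -0.108 mean 0.0134
   right slope 0.0606 at .47 -0.0775 mean -0.0705
   centre -0.0286 width 0.0839
```

View pics/fin.png

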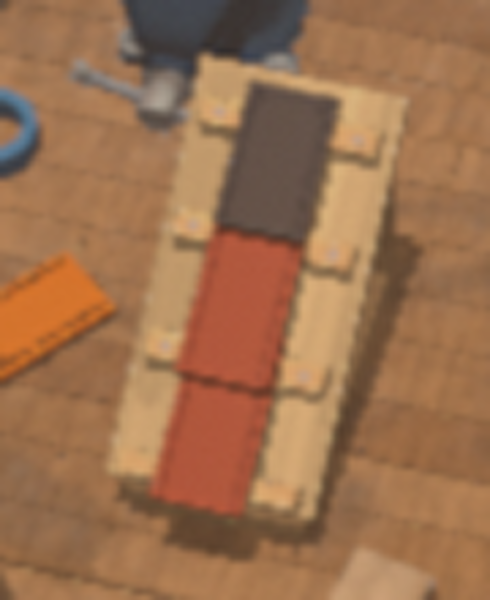

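The final view shows the dark tile (280,160), red tile (240,310) and eave tile (210,445) in one straight line, each lapped over the one below. Handing in.

```bash
python3 -c "
from workcell import env
print(env.job_done(), env.get_state()['clock'])"
```

```text
the job is handed in; nothing more can be done
the job is handed in; nothing more can be done
```

Both tiles are hung and the job is handed in, with the clock at about 36 s. The red tile is on the middle batten over the eave tile, and the dark top tile is on the top batten over the red one. Each was laid slightly high, drawn down until its nibs stopped against the batten, and held under a firm 20–22 N pull for about 0.5 s.

**Lying flat:** a last depth fit puts the red tile at 21.2° pitch and the top tile at 20.8°, against 21.2° expected. Both heights are within about 0.3 mm of the seated position.

**In line:** the last picture shows the three tiles in one straight line, each lapped over the one below.
- **Red tile:** it measures about 1.7 mm to the left of the eave tile, within the camera calibration. The image fits also hint at up to about 1° of twist, but these edge fits disagree with each other at that level. I left it as it was.
- **Top tile:** my side-edge measurement failed because the background spoiled it, so its alignment rests on the picture and on the gripper's position when I let go.

**Problems on the way:**
- The tool picked up a tilt of about 1.4° after reaching high to check the red tile's head end. It stayed for the rest of the job without visible effect.
- While I was laying the top tile, the fingertips probably touched the top batten, at about 34 N. I backed off and laid the tile a little lower.
- I viewed 14 pictures, four over the budget of 10.
- I never touched the loose tools or the orange look-alikes, but I did not re-measure their positions at the end.

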